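# Clear the inspection glass and show the carved seal to the camera

## Task

Take the scraper block and wipe the three stone chips along the glass of the inspection unit into the trough at its far end (with the block, not the fingers), then stand the block back on the table, clear of the unit. Then draw the carved seal out of the leaning carving block and hold it still in the air, upright with its foot down, over the middle of the glass with the foot 100 mm above it and the seal's longer side running along the unit's long side; finish while holding it there, without letting go. Do not knock over the two finished seals.

Things in the scene. Friction and masses are not known exactly. Their poses are not given: they have to be found in the camera images.
- unit: inspection unit fixed on the table: grey casing 170 x 130 mm with a flat glass top, 50 mm high. Origin on the table under the middle of the glass; x along its long side to the far end, y across, z up. Glass: x -85 to +85 mm, 114 mm wide between side rails 6 mm higher and 8 mm thick, whole length; within 45 mm of the near (-x) end it is free of chips. The trough adjoins the far end
- glass (a point): centre of the glass top (dark round lens mark of the camera below, which looks straight up), 50 mm above the table; axes as the unit's
- trough (a point): centre of the floor of the open chip trough joined to the far end of the glass, 6 mm above the table, axes as the unit's: inside 70 mm along x (from the glass edge) x 114 mm across, walls 40 mm above the table, nothing between glass edge and trough
- chip1_c (a point): loose stone chip 1 lying on the glass, about 20 x 15 x 14 mm, pale stone, 12 g; point near its middle, 6 mm above its underside
- chip2_c (a point): loose stone chip 2 lying on the glass, about 20 x 15 x 14 mm, pale stone, 12 g; point near its middle, 6 mm above its underside
- chip3_c (a point): loose stone chip 3 lying on the glass, about 20 x 15 x 14 mm, pale stone, 12 g; point near its middle, 6 mm above its underside
- wiper_c (a point): wooden scraper block standing on the table: a bar 26 mm (x) x 100 mm (y, its wiping edge) x 18 mm high with a square post 26 x 26 mm rising from its middle to 65 mm above the underside; about 120 g. The point is half-way up (32.5 mm above the underside), in the post, on its axis; z up
- cradle: dark wooden carving block fixed on the table, foot 84 x 74 mm, origin under its centre. Its pocket, 18 mm deep and about 1.3 mm wider than the seal on each side, leans 25 degrees: its axis points up and towards the block's -x. Pocket floor centre 36 mm above the origin; the face around the mouth is 56 x 62 mm, square to the pocket's axis
- seal_c (a point): the carved seal, loose in the leaning pocket, foot 18 mm deep: pale rectangular stone, 32 mm (x) x 22 mm (y) x 62 mm (z, foot to top), about 120 g; its top 9 mm is a smaller cap 26 x 16 mm. Point at its centre, 31 mm from the foot; z from foot to top, so it leans like the pocket. Its axes start parallel to the pocket's: the flat faces 22 mm apart look to the block's +y and -y
- sealround_c (a point): a finished round seal, 28 mm across and 55 mm high, standing on the table beyond (bystander); point half-way up, z up
- sealshort_c (a point): a finished squat seal, 30 x 30 x 45 mm with a ball top, standing on the table beyond (bystander); point half-way up, z up
There are look-alikes about, which are no part of the job. Leave any yellow look-alike of the part that bears seal_c alone. Of the things shaped like the part that bears wiper_c, the wooden one is meant.

How it is judged:
By the outcome, as a careful person would: the job done as asked, in the order asked, and still so for the second after the job is handed in, while the arm keeps its last pose, push and grip.
It also fails if it takes over 67 s, if anything falls off the work surface, if the arm or the gripper's body presses on something with over 40 N, if the wrist force passes 120 N, or if a joint passes its speed limit or range.

## Robot

A 6-joint arm with a two-finger parallel gripper is mounted at the origin on the work surface. World frame = base frame: x ahead of the robot, y to its left, z up, the work surface at z = 0. Lengths are in mm, angles in rad, forces in N, time in s.
With the tool pointing down it reaches from about 275 to 1000 mm from the base axis. Payload 8.4 kg.
Tool frame: the origin (TCP) lies at the very end of the fingers, on their centre line; the grasp point (between the pads) lies grip_point_offset behind it (grip_point_offset is the distance from the TCP to the grasp point, in mm); z points along the fingers, y is the direction in which the jaws open and shut (so a half turn about z gives the same grasp; the last joint's range is limited). The gripper opens to 85 mm and grips with 20 to 120 N. Pads are 22 mm wide; open, the fingers measure 114 mm over their backs; the gripper's body (76 mm by 85 mm) begins 54 mm behind the grasp point. The pads swing forward as they close: fully open they stand 13 mm farther back than shut.
Start: joints at [-0.002, 0.353, 1.633, -0, 1.155, -0.002], TCP at [625.002, -0, 231.281] pointing down, gripper open.
Joint ranges: [-2.63, 2.63], [-0.92, 2.1], [0.06, 2.66], [-1.3, 4.44], [0, 2.69], [-3.02, 3.02]. Speed limits (rad/s): [2.22, 2.22, 2.79, 3.14, 3.14, 3.14].

## Interface

Orientations are given as a rotation vector (axis times angle).
In Python, from station import * gives the robot as it stands. The module is installed in compiled form; this text tells all that it offers.
- The arm moves only by the shell command python3 -m pendant 'ROWS'. ROWS is JSON, a list of rows, each an object with "claw": the closure in counts, from 0 (fully open) to 255 (shut); "xyz": the shift along the tool's x, y, z in cm, a list of three; "twist": the turn about the tool's z in degrees. A call has 1 to 5 rows; each row shifts and turns the commanded pose from where the row before left it, along the tool's axes as they then stand; what a row does not reach is not made up. A row lasts 1/10 s, in which the tool goes at most 50 mm and 8.59 degrees, less where a joint would pass 70% of its speed; a pose out of reach is approached as far as the arm can. A call is refused whole if a number of a shift passes 5 or a number of a turn 8.59, either way. A call with a gripper value outside its range is refused whole. The fingers move at their own pace and stop on an object; the grip force is fixed at half the most. Time passes only in rows, so rows that do not move let the fingers close. It gives the time, the measured TCP pose, the force and the opening at its end, in the units of the state.
- sense(): the state, without advancing time (a new reading comes with each control period).
- snapshot(name): name is "scene" or "side" or "wrist"; returns a dict with "frame" (400x640x3 uint8, red, green, blue), "fx", "fy", "cx", "cy" (pixels), "k1" (the pictures are not rectified: a ray, as slopes to the right and down, at radius r is drawn at 1 + k1 r^2 times it, then the intrinsics apply), "R" (3x3) and "t" (3): a world point X has camera coordinates R X + t. Camera axes: x right, y down, z forward; pixel columns grow to the right and rows downward; lengths in mm; the calibration is good to about 2 mm. A picture is of the moment at which its call begins. There is no depth.
- finish_job(): hands the job in, once; it reports no verdict.
The state is a dict: "clock": time; "joint_pos": joint angles; "qvel": joint speeds; "effort": joint torques, N m; "ee_pos": TCP position; "orientation": TCP orientation; "force": force on the tool from outside, world axes, zero at the start; "moment": the same for the moment, N m; "gripper_width": finger opening in mm.
Only numpy, scipy, OpenCV 4.12 (cv2) and the standard library are available. Lean on these libraries where they do the work, as an engineer would, in place of code of your own. Each camera call takes 0.05 s, during which the arm holds its last target.

## Working session

There is one attempt and no reset: what is moved stays moved. The work goes in short steps, Python scripts to look and compute and a shell command to move; the robot and the scene stay as the last step left them, time stands still between calls to the robot, and variables do not carry over. Pictures are saved under pics/ and viewed, and the job is handed in when it is done.

```bash
mkdir -p pics; ls
cat > h.py <<'E'
import numpy as np, cv2
from station import *
def snap(n,fn):
    s=snapshot(n); cv2.imwrite('pics/'+fn+'.png',s['frame'][:,:,::-1]); np.savez('pics/'+fn+'.npz',**s); return s
def ld(fn): return dict(np.load('pics/'+fn+'.npz'))
def ray(s,u,v):
    xd=(u-s['cx'])/s['fx']; yd=(v-s['cy'])/s['fy']; rd=np.hypot(xd,yd); r=rd
    for _ in range(50): r=rd/(1+s['k1']*r*r)
    k=1+s['k1']*r*r
    d=s['R'].T@np.array([xd/k,yd/k,1.]); o=-s['R'].T@s['t']
    return o,d/np.linalg.norm(d)
def onz(s,u,v,z):
    o,d=ray(s,u,v); return o+d*(z-o[2])/d[2]
def tri(obs):
    A=np.zeros((3,3));b=np.zeros(3);L=[ray(*q) for q in obs]
    for o,d in L:
        P=np.eye(3)-np.outer(d,d);A+=P;b+=P@o
    X=np.linalg.solve(A,b); return X,[np.linalg.norm((np.eye(3)-np.outer(d,d))@(X-o)) for o,d in L]
def pix(s,X):
    c=s['R']@np.array(X,float)+s['t'];x,y=c[:2]/c[2];k=1+s['k1']*(x*x+y*y);return np.array([s['fx']*x*k+s['cx'],s['fy']*y*k+s['cy']])
E
python3 - <<'E'
from h import *
print(sense())
for n in ['scene','side','wrist']:
    s=snap(n,n+'0'); print(n,s['fx'],s['k1'],-s['R'].T@s['t'],s['R'][2])
E
```

```text
pics
{'clock': 0.0, 'joint_pos': array([-2.36737700e-03,  3.53601395e-01,  1.63413458e+00,  7.12950238e-06,
        1.15521033e+00, -2.41399986e-03]), 'qvel': array([-6.11725793e-04, -1.31806907e-03,  8.84415057e-04, -1.27260204e-04,
       -2.32178296e-03,  3.12041654e-05]), 'effort': array([-2.03471049e-03, -6.05236173e+01, -3.42063046e+01, -2.62302356e-04,
        9.48130677e-03,  3.61521288e-06]), 'ee_pos': array([6.24522973e+02, 2.37554336e-02, 2.30590692e+02]), 'orientation': array([-2.22071095e+00, -2.22080809e+00,  1.49221616e-03]), 'force': array([-0.15234795,  0.63035414, -0.31155277]), 'moment': array([-0.01046989, -0.02772177,  0.04919968]), 'gripper_width': 85.18340520760353}
scene 483.370248714116 -0.019582644686558712 [1115.09777986 -298.07161855  977.58935353] [-0.50508329  0.28009912 -0.81635492]
side 403.30411391876453 0.010381117618927672 [-10.05354673 585.75561179 588.7711574 ] [ 0.56695964 -0.60884105 -0.55485976]
wrist 290.4737711956974 -0.016846149596652406 [624.59391605  76.22429022 373.37100683] [-2.00252677e-04 -3.01526409e-01 -9.53457804e-01]
```

View pics/scene0.png

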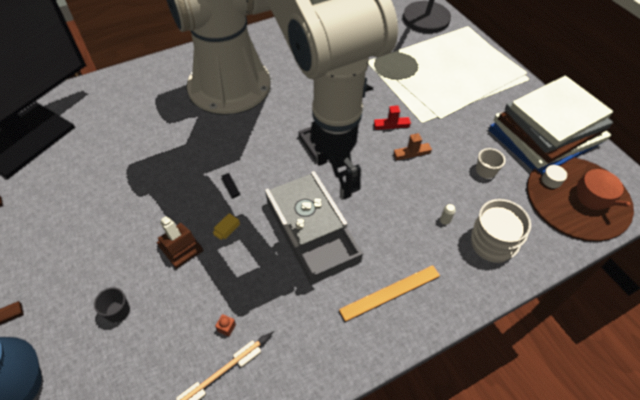

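View pics/side0.png

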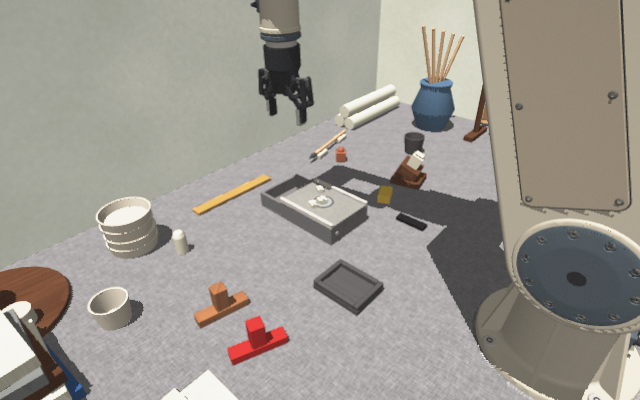

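View pics/wrist0.png

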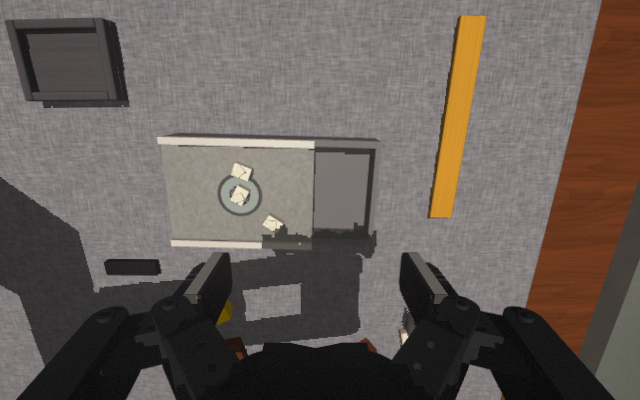

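The scene view shows the unit at (305,220) with chips at (300,222), (308,206) and (318,203). The wooden T-block is at (413,150), the red look-alike at (392,120), the cradle with the pale seal at (175,240), a yellow thing at (226,226), the round seal at (448,214) and the orange squat seal at (226,324).
Candidates for the scraper are the wooden block at scene (413,150) / side (220,300) and the red one at scene (392,120) / side (257,340). I choose the wooden one. Candidates for the seal are the pale one in the cradle at scene (170,228) / side (415,158) and the yellow block at scene (226,226) / side (385,195). I choose the pale one. I'll check both in close crops.

Run:
```python
from h import *
def crop(fn,x,y,w,h,k):
    return cv2.resize(ld(fn)['frame'][y:y+h,x:x+w,::-1],(w*k,h*k),interpolation=cv2.INTER_CUBIC)
a=crop('side0',180,270,120,100,4); b=crop('scene0',360,90,80,80,4); c=crop('side0',360,130,90,80,4);d=crop('scene0',140,200,110,80,4)
def pad(i,w,h):
    o=np.zeros((h,w,3),np.uint8);o[:i.shape[0],:i.shape[1]]=i;return o
o=np.vstack([np.hstack([a[:, :400] if 0 else pad(a,480,400)[:300*1] if 0 else pad(cv2.resize(a,(360,300)),400,300),pad(cv2.resize(b,(300,300)),400,300)]),np.hstack([pad(cv2.resize(c,(337,300)),400,300),pad(cv2.resize(d,(400,291)),400,300)])])
cv2.imwrite('pics/cr1.png',o)
cv2.imwrite('pics/cr2.png',np.vstack([pad(crop('scene0',250,165,125,115,3),800,345)]))
```

```text
(no output)
```

View pics/cr1.png

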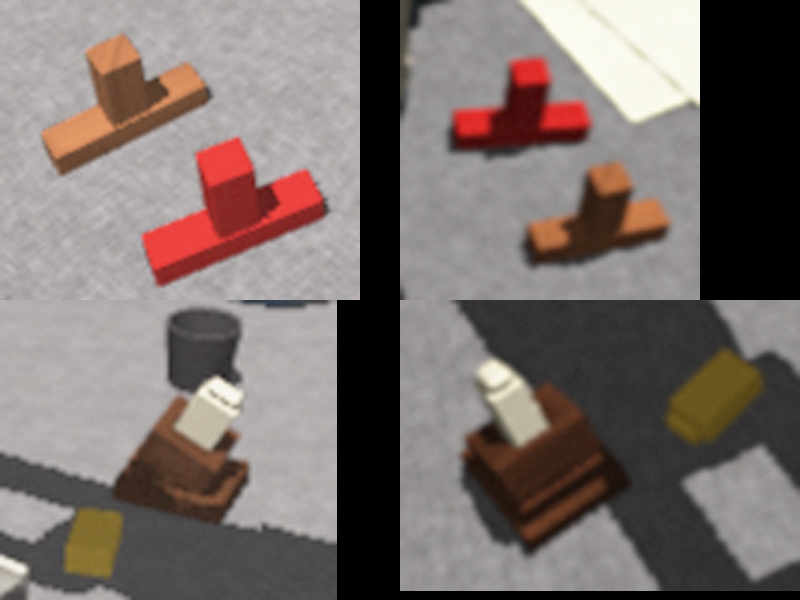

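Run:
```python
from h import *
si,sc,w=ld('side0'),ld('scene0'),ld('wrist0')
print('wiper post top',tri([(si,218.3,287.7),(sc,415.2,138)]))
# end mid top of bar
print('bar +end',tri([(si,180+51/3,270+140/3),(sc,360+264/3.75,90+209/3.75)]))
print('bar -end',tri([(si,180+199/3,270+75/3),(sc,360+130/3.75,90+235/3.75)]))
# seal cap top: side crop scale 3.744, off(360,130); scene scale 3.636 off (140,200)
print('seal top',tri([(si,360+222/3.744,130+88/3.744),(sc,140+92/3.636,200+67/3.636)]))
for n,u,v in [('nl',162,143),('nr',172,245),('trough far l',376,148),('lens',240,195)]: print(n,onz(w,u,v,50))
for n,u,v in [('c1',241,172),('c2',240,194),('c3',272,224)]: print(n,onz(w,u,v,58))
print('sealround',onz(sc,448,222,0),onz(si,180,250,0)); print('short',onz(sc,226,332,0),onz(si,341,161,0))
```

```text
wiper post top (array([483.32208928, 329.16828998,  61.47136483]), [np.float64(2.05465501801653), np.float64(2.0546550180165415)])
bar +end (array([494.85876904, 377.63156383,  18.13751022]), [np.float64(3.4089577460608256), np.float64(3.408957746060886)])
bar -end (array([469.4852583 , 282.77618754,  15.12352438]), [np.float64(2.0426085404429473), np.float64(2.0426085404427394)])
seal top (array([ 449.42846464, -312.06799335,   92.59761433]), [np.float64(0.5824912644509562), np.float64(0.5824912644510982)])
nl [455.31966953  40.06555674  50.        ]
nr [447.8858961  -84.22519611  50.        ]
trough far l [691.87959452  34.22448013  50.        ]
lens [537.15306004 -19.94368128  50.        ]
c1 [542.49985908   8.98104536  58.        ]
c2 [539.40900735 -16.38302198  58.        ]
c3 [574.02769434 -52.97809177  58.        ]
sealround [706.55002788 286.07365926   0.        ] [702.15102546 283.67869168   0.        ]
short [ 711.40277923 -290.17393116    0.        ] [ 694.64591095 -280.8875783     0.        ]
```

View pics/cr2.png

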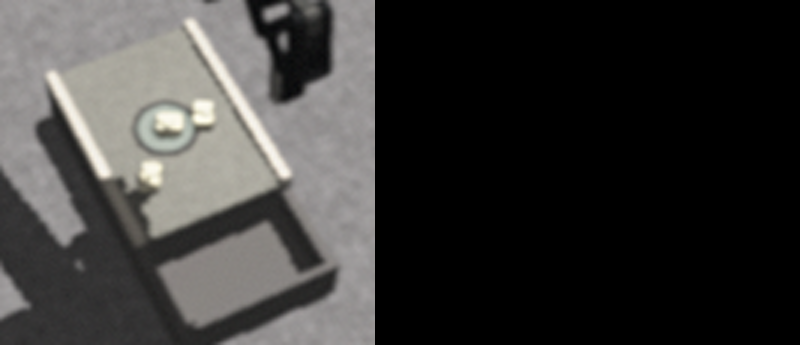

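```bash
python3 - <<'E'
import station
print([(n,getattr(station,n)) for n in dir(station) if not n.startswith('__')][:60])
E
python3 -m pendant '[{"claw":0,"xyz":[5,-5,0],"twist":0},{"claw":0,"xyz":[5,-4,0],"twist":0},{"claw":0,"xyz":[5,0,0],"twist":0},{"claw":0,"xyz":[5,0,0],"twist":0},{"claw":0,"xyz":[0,0,0],"twist":0}]'
```

```text
[('IKError', <class 'station.IKError'>), ('finish_job', <function connect.<locals>.done at 0x7f3f08407740>), ('grip_point_offset', 18.700000000000003), ('sense', <function make.<locals>.<lambda> at 0x7f3f084945e0>), ('snapshot', <function make.<locals>.drawn_camera at 0x7f3f084940e0>)]
clock: 0.65
ee_pos: [558.0, 179.6, 231.4]
orientation: [-2.216, -2.225, -0.003]
force: [0.3, -1.2, -0.1]
gripper_width: 85.6
```

```bash
python3 -m pendant '[{"claw":0,"xyz":[5,-5,0],"twist":0},{"claw":0,"xyz":[0,-2,0],"twist":7.5},{"claw":0,"xyz":[0,0,0],"twist":7.5},{"claw":0,"xyz":[0,0,0],"twist":0}]'
python3 - <<'E'
from h import *
s=snap('wrist','w1');print(sense()['ee_pos'],sense()['orientation'])
snap('side','s1')
E
```

```text
clock: 1.05
ee_pos: [502.6, 209.7, 231.2]
orientation: [2.493, 1.911, -0.0]
force: [-0.3, 0.1, 1.8]
gripper_width: 85.5
[503.06758176 209.59840174 231.29534496] [2.48941737e+00 1.91606583e+00 5.47009941e-05]
```

View pics/w1.png

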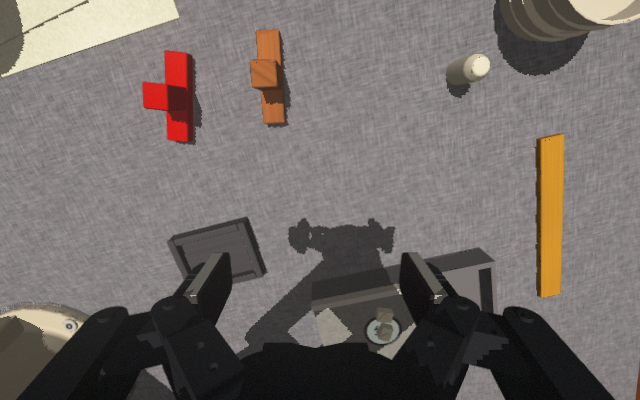

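The wrist view shows the wooden block with its post top at (264,73) and its bar from (268,32) to (274,123). The red one is at (155,95), the tray at (217,252) and the round seal at (475,65).

Run:
```python
from h import *
s=ld('w1')
cv2.imwrite('pics/c3.png',cv2.resize(s['frame'][15:140,235:305,::-1],None,fx=5,fy=4.6,interpolation=cv2.INTER_CUBIC)) 
c=s['frame'][15:140,225:325,::-1]
cv2.imwrite('pics/c3.png',cv2.resize(c,None,fx=4.8,fy=4.8,interpolation=cv2.INTER_CUBIC))
```

```text
(no output)
```

View pics/c3.png

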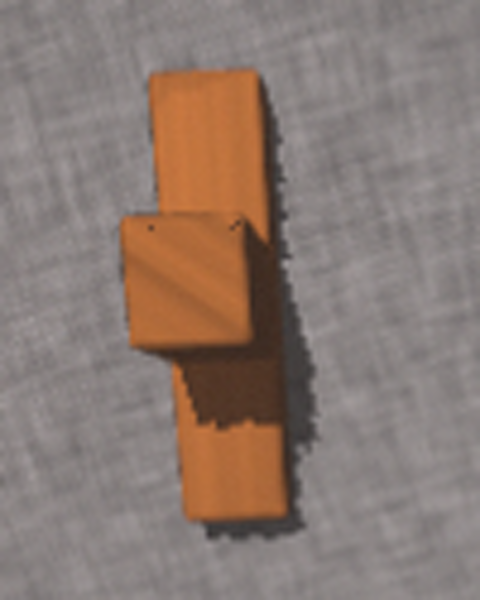

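Run:
```python
from h import *
s=ld('w1');sc=ld('scene0')
P=lambda u,v,z: onz(s,225+u/4.8-.4,15+v/4.8-.4,z)
b=[P(150,73,18),P(258,70,18),P(286,516,18),P(186,518,18)]
t=[P(122,218,65),P(242,213,65),P(252,342,65),P(132,347,65)]
print(np.round(b,1),np.mean(b,0),'len',np.linalg.norm((b[0]+b[1]-b[2]-b[3])/2))
d=b[0]+b[1]-b[2]-b[3];print(np.degrees(np.arctan2(d[1],d[0])))
print(np.round(t,1),np.mean(t,0)); d=t[0]+t[1]-t[2]-t[3];print(np.degrees(np.arctan2(d[1],d[0])))
u,v=225+187/4.8-.4,15+280/4.8-.4
print(tri([(s,u,v),(sc,415.2,138),(ld('side0'),218.3,287.7)]))
st=sense();th=np.linalg.norm(st['orientation']);R=cv2.Rodrigues(st['orientation'])[0];print(R.T@(np.mean(t,0)-st['ee_pos']))
```

```text
[[481.8 379.2  18. ]
 [505.7 373.4  18. ]
 [483.3 277.6  18. ]
 [459.3 283.7  18. ]] [482.53320785 328.47923805  18.        ] len 98.24147204799806
76.8053339208293
[[473.4 343.1  65. ]
 [497.1 337.6  65. ]
 [491.8 313.7  65. ]
 [467.5 319.3  65. ]] [482.46625557 328.45280218  65.        ]
76.78359647721219
(array([482.77578751, 329.22469736,  61.58029662]), [np.float64(0.7168369677994778), np.float64(2.3532239520194933), np.float64(1.8128776222703737)])
[109.67410939 -50.55418388 166.27607523]
```

```bash
python3 -m pendant '[{"claw":0,"xyz":[4,-2.5,0],"twist":0},{"claw":0,"xyz":[4,-2.56,0],"twist":0},{"claw":0,"xyz":[2.97,0,3],"twist":0},{"claw":0,"xyz":[0,0,4],"twist":-1.7},{"claw":0,"xyz":[0,0,2],"twist":0}]'
python3 - <<'E'
from h import *
s=snap('wrist','w2');snap('side','s2');st=sense();R=cv2.Rodrigues(st['orientation'])[0];print(st['ee_pos'],np.degrees(np.arctan2(R[1,0],R[0,0])),R[2,2]);print(R.T@(np.array([482.5,328.5,28])-st['ee_pos']))
E
```

```text
clock: 1.65
ee_pos: [481.8, 328.7, 138.2]
orientation: [-2.458, -1.956, 0.005]
force: [0.6, 0.3, -0.5]
gripper_width: 85.5
[481.12310043 327.47874918 137.96832428] 76.85196646754896 -0.9999820856475473
[  1.79704086   1.54868328 109.95609749]
```

View pics/w2.png

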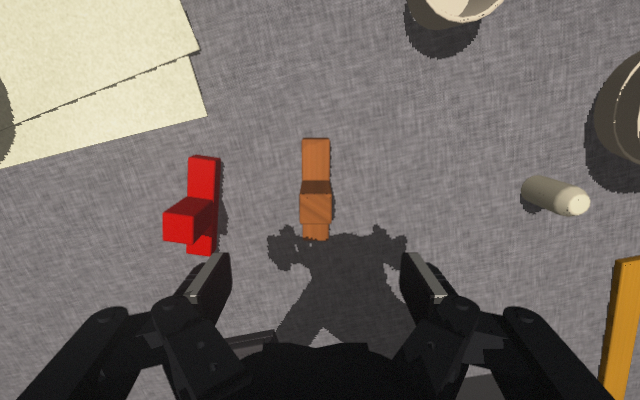

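The block is centred between the jaws, with its post at (316,208). Descending.

```bash
python3 -m pendant '[{"claw":0,"xyz":[0.1,0.05,4],"twist":0},{"claw":0,"xyz":[0,0,4],"twist":0},{"claw":0,"xyz":[0,0,2.9],"twist":0},{"claw":0,"xyz":[0,0,0],"twist":0},{"claw":255,"xyz":[0,0,0],"twist":0}]'
python3 - <<'E'
from h import *
snap('side','s3')
c=ld('s3')['frame'][180:380,150:350,::-1];cv2.imwrite('pics/c4.png',cv2.resize(c,None,fx=3,fy=3))
E
```

```text
clock: 2.25
ee_pos: [484.3, 329.8, 33.5]
orientation: [2.463, 1.95, 0.001]
force: [0.2, 0.7, 1.1]
gripper_width: 73.1
```

View pics/c4.png

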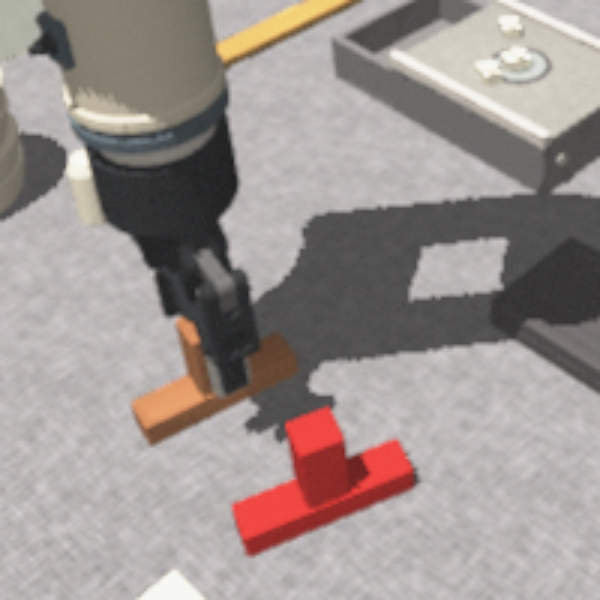

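```bash
python3 -m pendant '[{"claw":120,"xyz":[0,0,0.4],"twist":0},{"claw":255,"xyz":[0,0,0],"twist":0},{"claw":255,"xyz":[0,0,0],"twist":0},{"claw":255,"xyz":[0,0,0],"twist":0},{"claw":255,"xyz":[0,0,0],"twist":0}]';python3 -m pendant '[{"claw":255,"xyz":[0,0,0],"twist":0},{"claw":255,"xyz":[0,0,0],"twist":0},{"claw":255,"xyz":[0,0,0],"twist":0},{"claw":255,"xyz":[0,0,0],"twist":0}]'
```

```text
clock: 2.8
ee_pos: [483.7, 329.9, 29.2]
orientation: [2.464, 1.949, 0.002]
force: [-0.7, -1.2, 7.1]
gripper_width: 25.1
clock: 3.2
ee_pos: [483.7, 329.9, 29.1]
orientation: [2.464, 1.949, 0.002]
force: [-0.9, -0.5, 6.8]
gripper_width: 25.6
```

```bash
python3 -m pendant '[{"claw":255,"xyz":[0,0,-3],"twist":0},{"claw":255,"xyz":[0,0,-5],"twist":0},{"claw":255,"xyz":[0,0,-5],"twist":0},{"claw":255,"xyz":[0,0,-2],"twist":0},{"claw":255,"xyz":[0,0,0],"twist":0}]'
python3 - <<'E'
from h import *
s=snap('side','s4');s=snap('scene','sc4')
c=ld('wrist0')['frame'][125:260,150:390,::-1];cv2.imwrite('pics/c5.png',cv2.resize(c,None,fx=3.33,fy=3.33,interpolation=cv2.INTER_CUBIC))
c=s['frame'][165:280,250:375,::-1];cv2.imwrite('pics/c6.png',cv2.resize(c,None,fx=5,fy=5,interpolation=cv2.INTER_CUBIC))
E
```

```text
clock: 3.7
ee_pos: [485.1, 330.9, 182.2]
orientation: [2.463, 1.949, 0.01]
force: [0.2, 0.4, -1.2]
gripper_width: 25.1
```

View pics/c5.png

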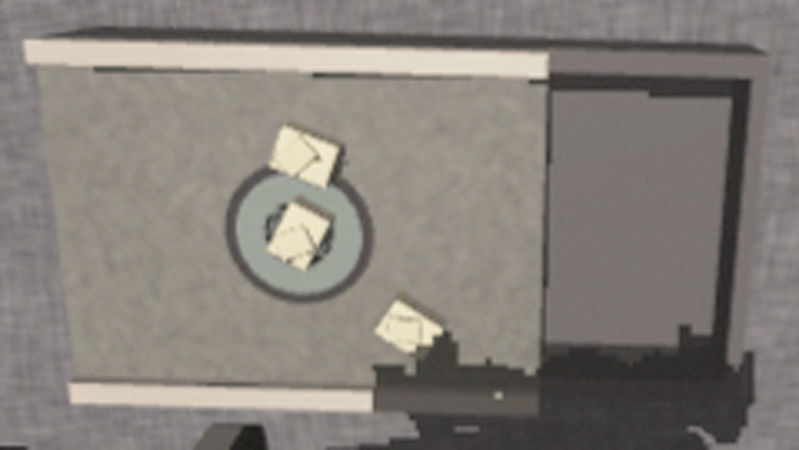

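View pics/c6.png

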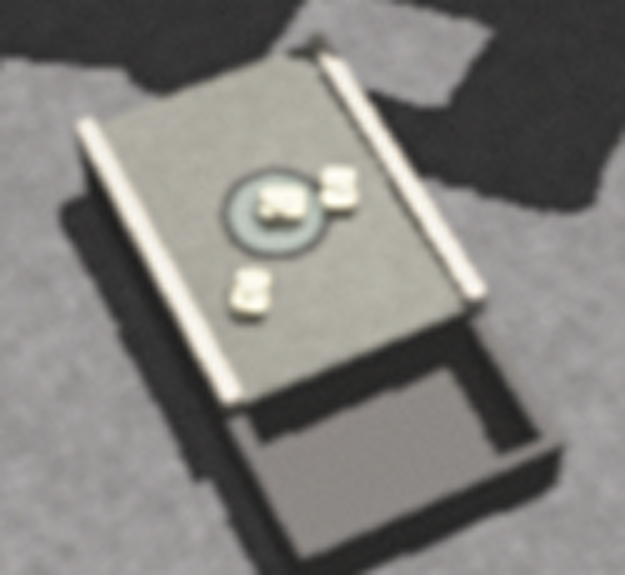

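View pics/s4.png

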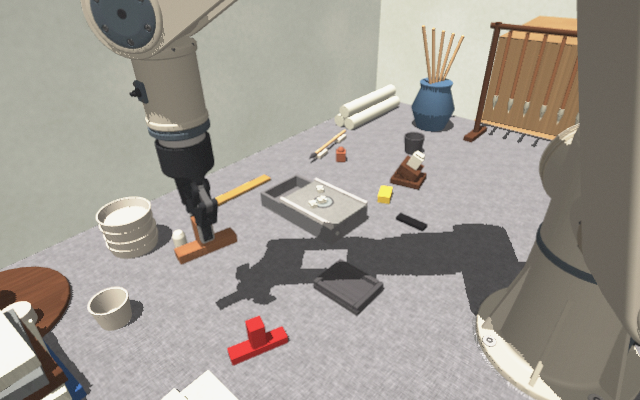

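Run:
```python
from h import *
w=ld('wrist0');sc=ld('sc4')
P=lambda u,v,z: onz(w,150+u/3.33-.35,125+v/3.33-.35,z)
Q=lambda u,v,z: onz(sc,250+u/5-.4,165+v/5-.4,z)
def rep(n,a): 
    a=np.array(a);c=a.mean(0);x=(a[1]+a[3]-a[0]-a[2]);print(n,np.round(a,1).tolist(),'c',c,'yaw',np.degrees(np.arctan2(x[1],x[0])),'len',np.linalg.norm(a[1]-a[0]),np.linalg.norm(a[3]-a[2]),'w',np.linalg.norm(a[0]-a[2]),np.linalg.norm(a[1]-a[3]))
rep('w rail',[P(26,53,56),P(548,65,56),P(71,394,56),P(539,400,56)])
rep('sc rail',[Q(330,55,56),Q(475,295,56),Q(88,125,56),Q(230,400,56)])
print('lens',P(300,232,50),Q(277,212,50))
uv=lambda f:f
print('lens tri',tri([(w,150+300/3.33-.35,125+232/3.33-.35),(sc,250+277/5-.4,165+212/5-.4)]))
```

```text
w rail [[453.9, 43.4, 56.0], [623.5, 39.1, 56.0], [450.3, -78.5, 56.0], [620.1, -80.8, 56.0]] c [536.97168558 -19.21201143  56.        ] yaw -1.094701348903896 len 169.69184516184563 169.80119275376475 w 121.95488542301577 119.93927104609546
sc rail [[470.5, 48.3, 56.0], [623.6, 41.5, 56.0], [454.6, -73.5, 56.0], [621.0, -81.2, 56.0]] c [542.43764617 -16.23135325  56.        ] yaw -2.5907100430463608 len 153.26575392742612 166.62411202434453 w 122.80152553183363 122.7988668314318
lens [536.91511332 -19.11897227  50.        ] [537.41193757 -15.14095695  50.        ]
lens tri (array([539.25708896, -17.03237087,  54.84431993]), [np.float64(1.1394631730409646), np.float64(1.1394631730411482)])
```

```bash
python3 -m pendant '[{"claw":255,"xyz":[0,0,0],"twist":-5.9},{"claw":255,"xyz":[-3,0,0],"twist":-5.9},{"claw":255,"xyz":[-5,0,0],"twist":0},{"claw":255,"xyz":[-5,0,0],"twist":0},{"claw":255,"xyz":[-5,0,0],"twist":0}]';python3 -m pendant '[{"claw":255,"xyz":[-5,0,0],"twist":0},{"claw":255,"xyz":[-5,0,0],"twist":0},{"claw":255,"xyz":[-4,0,0],"twist":0},{"claw":255,"xyz":[0,0,0],"twist":0},{"claw":255,"xyz":[0,0,0],"twist":0}]'
python3 - <<'E'
from h import *
s=snap('wrist','w5');st=sense();R=cv2.Rodrigues(st['orientation'])[0];print(st['ee_pos'],np.degrees(np.arctan2(R[1,0],R[0,0])),R[2,2])
E
```

```text
clock: 4.3
ee_pos: [473.8, 148.1, 176.2]
orientation: [-2.248, -2.192, 0.005]
force: [1.0, -0.6, -0.7]
gripper_width: 25.5
clock: 4.8
ee_pos: [470.8, 9.3, 176.8]
orientation: [-2.252, -2.188, 0.003]
force: [-0.5, -0.4, -1.0]
gripper_width: 24.9
[471.02111547  10.16294554 177.03148982] 88.43538153702042 -0.9999970687279627
```

View pics/w5.png

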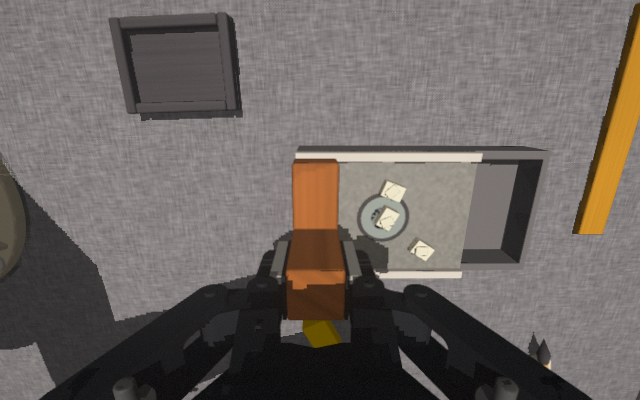

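The held block sits square in the grip, with its bar end at (293–338,161). The unit's rails run from (297,156) to (481,157) and (462,274), and the lens is at (383,217).

Run:
```python
from h import *
s=ld('w5');f=s['frame'][135:300,280:560,::-1]
cv2.imwrite('pics/c7.png',cv2.resize(f,(784,462),interpolation=cv2.INTER_CUBIC))
print([onz(s,u,v,166).round(1) for u,v in [(293,161),(338,161)]])
```

```text
[array([460.4,  59.1, 166. ]), array([484.3,  58.4, 166. ])]
```

View pics/c7.png

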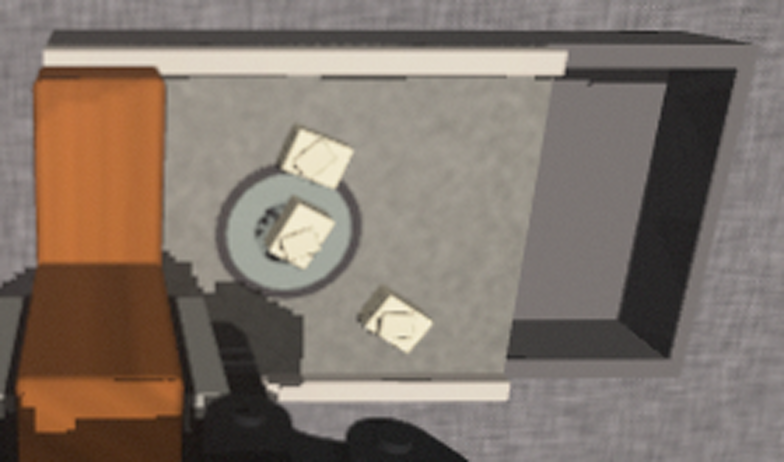

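Run:
```python
from h import *
s=ld('w5')
P=lambda u,v,z: onz(s,280+u/2.8-.3,135+v/2.8-.3,z)
print('bar end top',P(37,80,166),P(164,80,166)); print('bar end bottom',P(40,69,148),P(158,69,148))
print('rail +', P(44,61,56),P(567,63,56),'rail - far',P(509,391,56),P(270,391,56))
print('lens',P(289,230,50)); print('glass far edge',P(551,80,50),P(506,373,50))
print('chips',P(317,155,64),P(305,237,64),P(402,321,64))
```

```text
bar end top [460.28935146  57.83474187 166.        ] [484.46704682  57.13264112 166.        ]
bar end bottom [459.53207502  56.9258456  148.        ] [484.52836039  56.19921146 148.        ]
rail + [453.62413718  44.18461148  56.        ] [624.09783784  38.79382518  56.        ] rail - far [620.15694412 -83.27963078  56.        ] [531.17628845 -80.44184871  56.        ]
lens [536.95327306 -19.14883848  50.        ]
glass far edge [622.92352596  32.12567198  50.        ] [621.3770774  -79.28700265  50.        ]
chips [541.71508166  12.20196553  64.        ] [539.14304043 -16.39611143  64.        ] [574.56627986 -48.87096802  64.        ]
```

```bash
python3 -m pendant '[{"claw":255,"xyz":[-2.4,-0.3,0],"twist":0},{"claw":255,"xyz":[0,0,3],"twist":0},{"claw":255,"xyz":[0,0,3],"twist":0},{"claw":255,"xyz":[0,0,1.5],"twist":0},{"claw":255,"xyz":[0,0,0],"twist":0}]'
python3 - <<'E'
from h import *
snap('wrist','w6');s=snap('side','s6');st=sense();print(st['ee_pos'],st['force'])
a=cv2.resize(s['frame'][150:250,240:390,::-1],(600,400),interpolation=cv2.INTER_CUBIC)
cv2.imwrite('pics/c8.png',a)
E
```

```text
clock: 5.35
ee_pos: [466.3, -12.4, 100.8]
orientation: [-2.245, -2.192, 0.005]
force: [0.0, -0.3, -0.2]
gripper_width: 25.0
[468.15229961 -12.83531957 103.11961121] [-0.52078794 -0.09480508 -0.59189065]
```

View pics/w6.png

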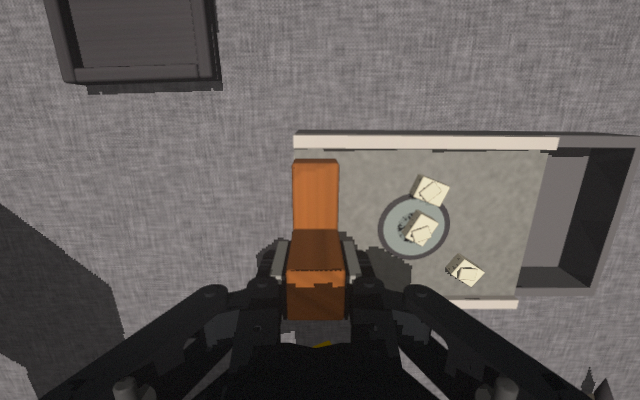

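View pics/c8.png

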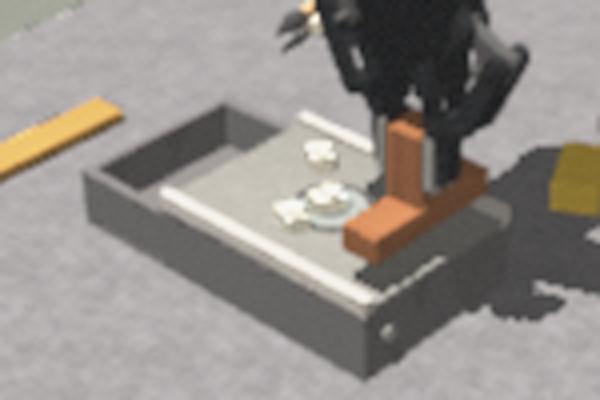

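Run:
```python
from h import *
s=ld('w6');f=s['frame'][120:200,280:380,::-1]
cv2.imwrite('pics/c9.png',cv2.resize(f,(800,640)[0:2] and (750,600),interpolation=cv2.INTER_CUBIC))
for z in (89,91): print(onz(s,293,164,z),onz(s,338.5,164,z))
print(onz(s,295,142,56),onz(s,557,143.5,56),onz(s,518,304,56))
```

```text
[455.47277041  35.44670003  89.        ] [479.91308455  34.86003893  89.        ]
[455.64381694  35.81241171  91.        ] [479.76793448  35.23334054  91.        ]
[454.59654232  43.5386415   56.        ] [623.05355669  38.9281718   56.        ] [620.63634968 -83.21598919  56.        ]
```

View pics/c9.png

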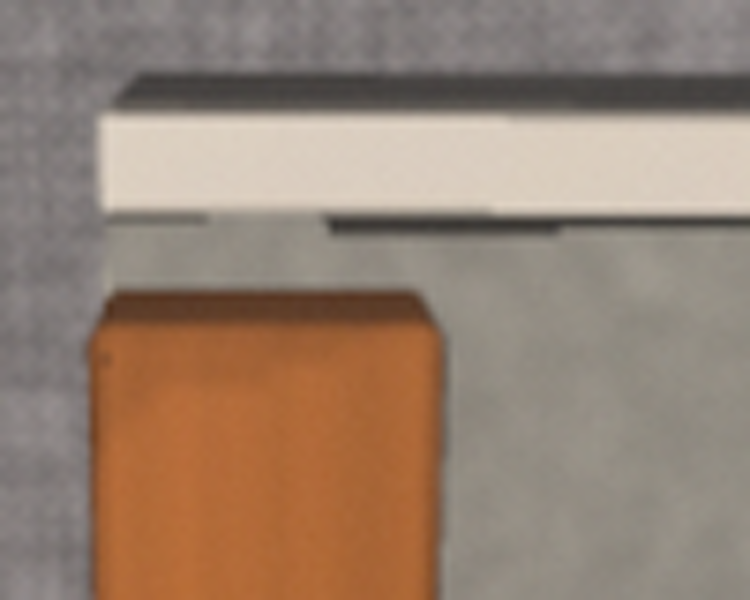

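```bash
python3 -m pendant '[{"claw":255,"xyz":[-0.26,0,1],"twist":0},{"claw":255,"xyz":[0,0,0.7],"twist":0},{"claw":255,"xyz":[0,0,0.2],"twist":0},{"claw":255,"xyz":[0,0,0],"twist":0}]'
python3 - <<'E'
from h import *
st=sense();print(st['ee_pos'],st['force'])
E
```

```text
clock: 5.85
ee_pos: [467.9, -16.5, 84.1]
orientation: [-2.25, -2.192, 0.001]
force: [0.6, 0.2, -1.4]
gripper_width: 25.1
[467.93686466 -16.51940105  84.05564679] [ 0.60368928  0.1837808  -1.39291652]
```

```bash
python3 -m pendant '[{"claw":255,"xyz":[0,0,0.2],"twist":0},{"claw":255,"xyz":[0,0,0.1],"twist":0},{"claw":255,"xyz":[0,0,0],"twist":0}]';python3 -m pendant '[{"claw":255,"xyz":[0,0,0.1],"twist":0},{"claw":255,"xyz":[0,0,0],"twist":0}]'
```

```text
clock: 6.15
ee_pos: [468.2, -16.5, 81.3]
orientation: [2.25, 2.192, 0.0]
force: [-0.9, -0.1, -0.8]
gripper_width: 25.4
clock: 6.35
ee_pos: [468.2, -16.5, 80.3]
orientation: [2.25, 2.192, 0.0]
force: [0.1, -0.4, -1.7]
gripper_width: 25.6
```

```bash
python3 -m pendant '[{"claw":255,"xyz":[0,0,0.1],"twist":0},{"claw":255,"xyz":[0,0,0],"twist":0}]';python3 -m pendant '[{"claw":255,"xyz":[0,0,0.05],"twist":0},{"claw":255,"xyz":[0,0,0],"twist":0}]'
python3 - <<'E'
from h import *
snap('wrist','w7');s=snap('side','s7')
a=cv2.resize(s['frame'][150:250,240:390,::-1],(600,400),interpolation=cv2.INTER_CUBIC)
b=cv2.resize(ld('w7')['frame'][100:320,260:640,::-1],(600,347))[:200]
cv2.imwrite('pics/c10.png',np.vstack([a,b]))
E
```

```text
clock: 6.55
ee_pos: [468.2, -16.5, 79.2]
orientation: [2.25, 2.192, -0.0]
force: [0.3, 0.4, -0.9]
gripper_width: 25.5
clock: 6.75
ee_pos: [468.2, -16.6, 79.1]
orientation: [2.25, 2.192, -0.0]
force: [-2.0, -1.2, 4.2]
gripper_width: 25.3
```

View pics/c10.png

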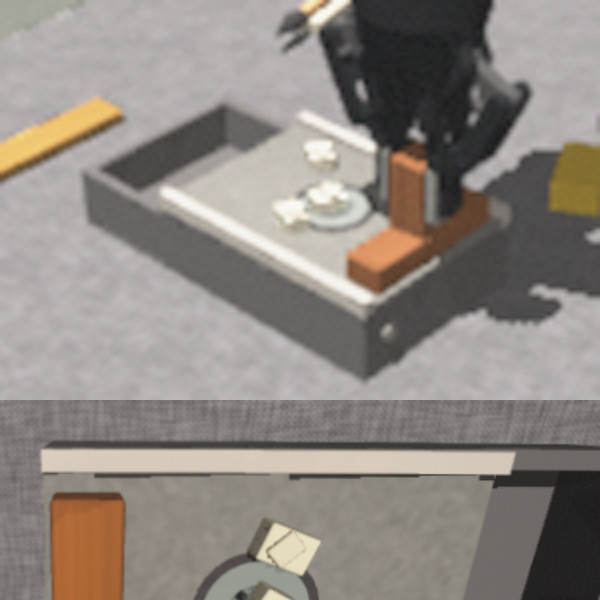

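```bash
python3 -m pendant '[{"claw":255,"xyz":[0,1,0],"twist":0},{"claw":255,"xyz":[0,1,0],"twist":0},{"claw":255,"xyz":[0,1,0],"twist":0},{"claw":255,"xyz":[0,1,0],"twist":0},{"claw":255,"xyz":[0,1,0],"twist":0}]';python3 -m pendant '[{"claw":255,"xyz":[0,1,0],"twist":0},{"claw":255,"xyz":[0,1,0],"twist":0},{"claw":255,"xyz":[0,0.5,0],"twist":0}]'
python3 - <<'E'
from h import *
snap('wrist','w8');s=snap('side','s8')
a=cv2.resize(s['frame'][150:250,240:390,::-1],(600,400),interpolation=cv2.INTER_CUBIC)
b=cv2.resize(ld('w8')['frame'][100:320,260:640,::-1],(600,347))[:200]
cv2.imwrite('pics/c11.png',np.vstack([a,b]))
E
```

```text
clock: 7.35
ee_pos: [518.0, -17.8, 79.0]
orientation: [-2.25, -2.192, 0.0]
force: [-0.9, 0.2, -0.4]
gripper_width: 25.2
clock: 7.65
ee_pos: [541.3, -18.4, 79.0]
orientation: [-2.248, -2.19, 0.005]
force: [-11.2, 0.2, 14.7]
gripper_width: 25.3
```

View pics/c11.png

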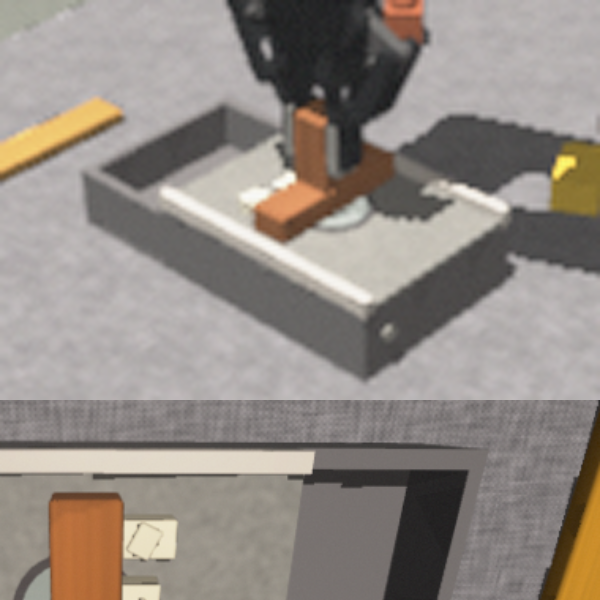

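```bash
python3 -m pendant '[{"claw":255,"xyz":[0,0.9,-0.05],"twist":0},{"claw":255,"xyz":[0,1,0],"twist":0},{"claw":255,"xyz":[0,1,0],"twist":0},{"claw":255,"xyz":[0,1,0],"twist":0},{"claw":255,"xyz":[0,1,0],"twist":0}]';python3 -m pendant '[{"claw":255,"xyz":[0,1,0],"twist":0},{"claw":255,"xyz":[0,1,0],"twist":0},{"claw":255,"xyz":[0,0.8,0],"twist":0},{"claw":255,"xyz":[0,0,0],"twist":0}]'
python3 - <<'E'
from h import *
snap('wrist','w9');s=snap('side','s9')
a=cv2.resize(s['frame'][150:250,240:390,::-1],(600,400),interpolation=cv2.INTER_CUBIC)
b=cv2.resize(ld('w9')['frame'][100:320,260:640,::-1],(600,347))[:200]
cv2.imwrite('pics/c12.png',np.vstack([a,b]))
E
```

```text
clock: 8.25
ee_pos: [593.1, -19.8, 79.1]
orientation: [-2.25, -2.192, 0.0]
force: [-0.2, 0.0, -0.2]
gripper_width: 25.2
clock: 8.65
ee_pos: [621.4, -20.5, 79.3]
orientation: [2.25, 2.192, 0.001]
force: [0.1, 0.0, -0.6]
gripper_width: 25.1
```

View pics/c12.png

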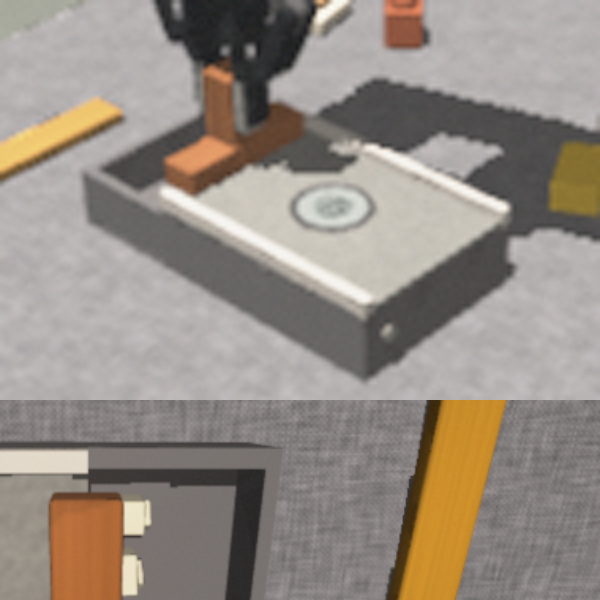

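```bash
python3 -m pendant '[{"claw":255,"xyz":[0,0,-2],"twist":0},{"claw":255,"xyz":[0,0,-4],"twist":0},{"claw":255,"xyz":[0,-2,-3],"twist":0},{"claw":255,"xyz":[0,-4,0],"twist":0},{"claw":255,"xyz":[0,0,0],"twist":0}]'
python3 - <<'E'
from h import *
snap('wrist','w10');s=snap('side','s10');snap('scene','sc10')
a=cv2.resize(s['frame'][150:250,240:390,::-1],(400,267),interpolation=cv2.INTER_CUBIC)
c=cv2.resize(ld('sc10')['frame'][165:285,250:400,::-1],(400,320),interpolation=cv2.INTER_CUBIC)[:267]
b=cv2.resize(ld('w10')['frame'][100:320,260:640,::-1],(570,330))
o=np.zeros((597,800,3),np.uint8);o[:267]=np.hstack([a,c]);o[267:,:570]=b
cv2.imwrite('pics/c13.png',o)
E
```

```text
clock: 9.25
ee_pos: [554.9, -18.7, 169.4]
orientation: [-2.248, -2.19, 0.004]
force: [-0.4, 0.7, -1.8]
gripper_width: 25.4
```

View pics/c13.png

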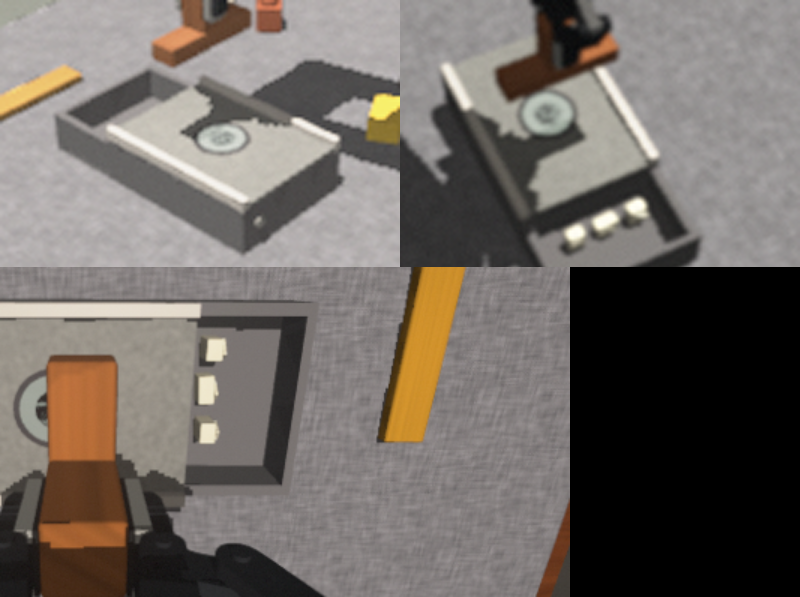

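All three chips lie on the trough floor and the glass is clear. Next I put the block down on the free table at about (555,200).

```bash
python3 -m pendant '[{"claw":255,"xyz":[5,0,0],"twist":0},{"claw":255,"xyz":[5,0,0],"twist":0},{"claw":255,"xyz":[5,0,0],"twist":0},{"claw":255,"xyz":[5,0,0],"twist":0},{"claw":255,"xyz":[3,0,2],"twist":0}]';python3 -m pendant '[{"claw":255,"xyz":[0,0,5],"twist":0},{"claw":255,"xyz":[0,0,4],"twist":0},{"claw":255,"xyz":[0,0,2],"twist":0},{"claw":255,"xyz":[0,0,0],"twist":0},{"claw":255,"xyz":[0,0,0],"twist":0}]'
```

```text
clock: 9.9
ee_pos: [568.7, 215.4, 151.1]
orientation: [2.248, 2.193, 0.009]
force: [0.2, 0.3, -1.3]
gripper_width: 25.2
clock: 10.4
ee_pos: [566.7, 211.2, 39.1]
orientation: [-2.25, -2.192, 0.001]
force: [0.8, 0.4, -0.7]
gripper_width: 25.1
```

```bash
python3 -m pendant '[{"claw":255,"xyz":[0,0,0.6],"twist":0},{"claw":255,"xyz":[0,0,0.3],"twist":0},{"claw":255,"xyz":[0,0,0.1],"twist":0},{"claw":255,"xyz":[0,0,0],"twist":0},{"claw":255,"xyz":[0,0,0],"twist":0}]'
```

```text
clock: 10.9
ee_pos: [566.3, 211.1, 29.7]
orientation: [2.25, 2.192, 0.001]
force: [0.0, 0.0, -1.3]
gripper_width: 25.2
```

```bash
python3 -m pendant '[{"claw":255,"xyz":[0,0,0.08],"twist":0},{"claw":255,"xyz":[0,0,0],"twist":0},{"claw":0,"xyz":[0,0,0],"twist":0},{"claw":0,"xyz":[0,0,0],"twist":0},{"claw":0,"xyz":[0,0,0],"twist":0}]';python3 -m pendant '[{"claw":0,"xyz":[0,0,0],"twist":0},{"claw":0,"xyz":[0,0,-3],"twist":0},{"claw":0,"xyz":[0,0,-5],"twist":0},{"claw":0,"xyz":[0,0,-5],"twist":0},{"claw":0,"xyz":[0,0,-5],"twist":0}]'
python3 - <<'E'
from h import *
snap('wrist','w11')
E
```

```text
clock: 11.4
ee_pos: [566.1, 211.0, 28.4]
orientation: [2.25, 2.192, 0.0]
force: [-0.4, -0.8, 0.6]
gripper_width: 67.8
clock: 11.9
ee_pos: [565.7, 210.9, 210.2]
orientation: [-2.25, -2.192, 0.001]
force: [0.8, 0.1, 0.5]
gripper_width: 85.4
```

View pics/w11.png

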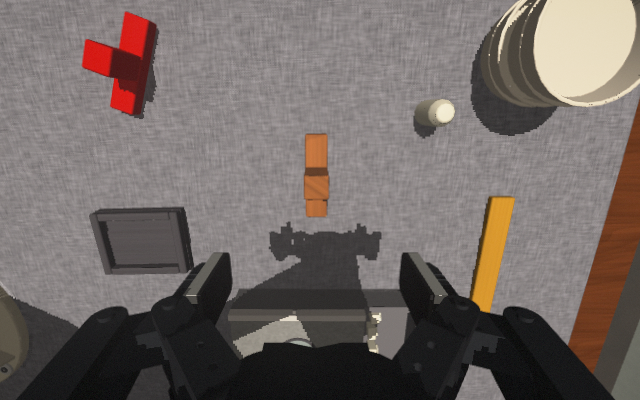

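```bash
for i in 1 2; do python3 -m pendant '[{"claw":0,"xyz":[-5,-0.8,0],"twist":0},{"claw":0,"xyz":[-5,-0.8,0],"twist":0},{"claw":0,"xyz":[-5,-0.8,0],"twist":0},{"claw":0,"xyz":[-5,-0.8,0],"twist":0},{"claw":0,"xyz":[-5,-0.8,0],"twist":0}]'; done;  python3 -m pendant '[{"claw":0,"xyz":[-5,0,0],"twist":0},{"claw":0,"xyz":[-5,0,0],"twist":0},{"claw":0,"xyz":[0,0,0],"twist":0},{"claw":0,"xyz":[0,0,0],"twist":0}]'
python3 - <<'E'
from h import *
s=snap('wrist','w12');snap('side','s12');snap('scene','sc12')
E
```

```text
clock: 12.45
ee_pos: [519.5, -36.4, 208.4]
orientation: [2.25, 2.192, 0.0]
force: [0.4, -0.9, -0.3]
gripper_width: 85.3
clock: 12.95
ee_pos: [473.5, -282.4, 208.4]
orientation: [2.25, 2.192, 0.0]
force: [1.2, 0.2, 0.5]
gripper_width: 85.5
clock: 13.35
ee_pos: [471.0, -381.3, 207.8]
orientation: [-2.252, -2.189, -0.0]
force: [-0.1, 1.0, 0.5]
gripper_width: 85.4
```

View pics/w12.png

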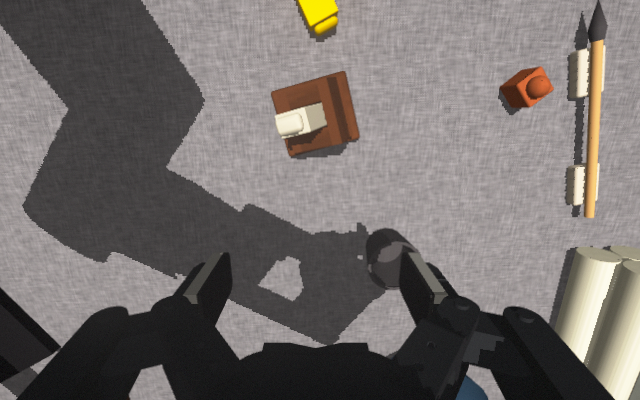

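Run:
```python
from h import *
s=ld('w12');f=s['frame'][60:165,260:370,::-1]
cv2.imwrite('pics/c14.png',cv2.resize(f,None,fx=5.5,fy=5.5,interpolation=cv2.INTER_CUBIC))
f=ld('side0')['frame'][140:200,370:450,::-1]
cv2.imwrite('pics/c15.png',cv2.resize(f,None,fx=7,fy=7,interpolation=cv2.INTER_CUBIC))
f=ld('sc12')['frame'][205:275,145:215,::-1]
cv2.imwrite('pics/c16.png',cv2.resize(f,None,fx=8,fy=8,interpolation=cv2.INTER_CUBIC))
```

```text
(no output)
```

View pics/c14.png

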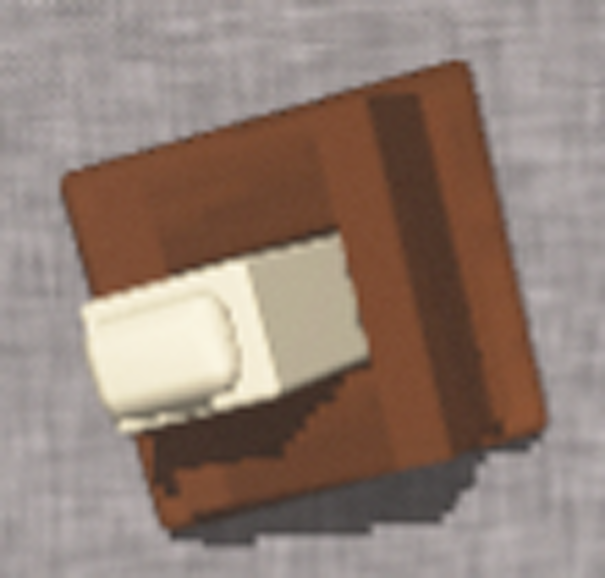

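View pics/c15.png

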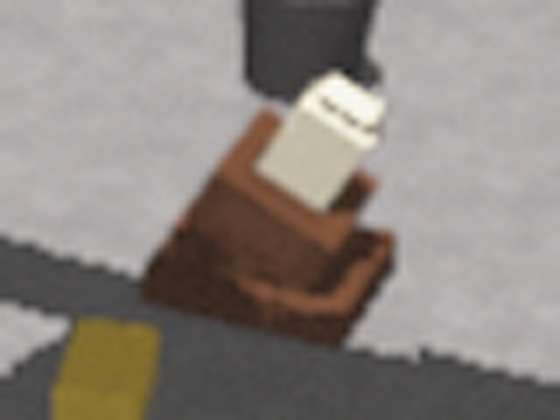

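View pics/c16.png

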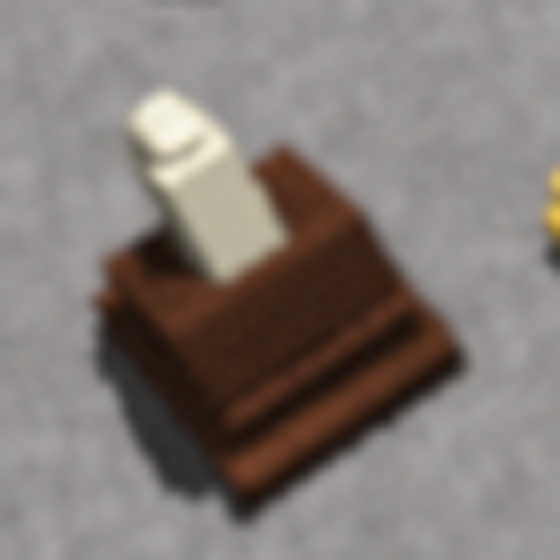

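Run:
```python
from h import *
w=ld('w12');sc=ld('sc12');si=ld('side0')
U=lambda u,v:(w,260+u/5.5-.4,60+v/5.5-.4)
V=lambda u,v:(sc,145+u/8-.45,205+v/8-.45)
P=lambda u,v,z: onz(*U(u,v),z)
A,B,C,D=P(85,305,77.3),P(245,262,90.8),P(280,396,90.8),P(120,430,77.3)
print(A,B,C,D); print('len',np.linalg.norm(B-A),np.linalg.norm(C-D),'w',np.linalg.norm(A-D),np.linalg.norm(B-C))
x=(B+C-A-D)/2; print('yaw',np.degrees(np.arctan2(x[1],x[0])),'center s53',(A+B+C+D)/4)
y=(A+B-C-D); print('y dir-90',np.degrees(np.arctan2(y[1],y[0]))-90)
E1,F1=P(343,235,59.1),P(368,360,59.1);print('mouth +x',E1,F1, (E1+F1)/2)
# triangulate right shoulder corners with scene: scene near shoulder corners (225,150)->+y?,(165,190)
print('B tri',tri([U(245,262),V(225,145)]),'C tri',tri([U(280,396),V(165,190)]))
print('mouth tri',tri([U(343,235),V(288,240)]),tri([U(368,360),V(218,282)]))
print('foot corners z?',[P(u,v,10).round(1).tolist() for u,v in [(465,63),(545,425),(170,530)]])
```

```text
[ 436.88651073 -309.80123407   77.3       ] [ 463.93986147 -303.90231452   90.8       ] [ 468.68295787 -324.38602909   90.8       ] [ 441.36922313 -330.17485811   77.3       ]
len 30.80472428529155 31.01291096903361 w 20.86095076932372 21.025687292873098
yaw 12.132696774527448 center s53 [ 452.7196383  -317.06610895   84.05      ]
y dir-90 12.724299843366637
mouth +x [ 479.97042821 -299.76934554   59.1       ] [ 483.92915524 -320.9470726    59.1       ] [ 481.94979173 -310.35820907   59.1       ]
B tri (array([ 463.83585006, -302.78429471,   88.27091999]), [np.float64(1.1054781471885415), np.float64(1.1054781471883766)]) C tri (array([ 468.74905169, -322.7030248 ,   86.58115194]), [np.float64(1.993824634446363), np.float64(1.993824634446371)])
mouth tri (array([ 479.96017573, -298.02062185,   57.85005515]), [np.float64(1.7256129604882768), np.float64(1.72561296048822)]) (array([ 484.03066331, -319.38938732,   58.22274082]), [np.float64(1.6043694591707247), np.float64(1.604369459170661)])
foot corners z? [[505.8, -267.3, 10.0], [522.6, -337.9, 10.0], [442.9, -357.6, 10.0]]
```

```bash
python3 -m pendant '[{"claw":0,"xyz":[0,0,0],"twist":8.4},{"claw":0,"xyz":[0,0,0],"twist":8.4},{"claw":0,"xyz":[0,0,0],"twist":8.4},{"claw":0,"xyz":[0,0,0],"twist":8.4},{"claw":0,"xyz":[0,0,0],"twist":8.4}]'; python3 -m pendant '[{"claw":0,"xyz":[0,0,0],"twist":8.4},{"claw":0,"xyz":[0,0,0],"twist":8.4},{"claw":0,"xyz":[0,0,0],"twist":8.4},{"claw":0,"xyz":[0,0,0],"twist":8.2}]';python3 -m pendant '[{"claw":0,"xyz":[0,-3.4,0],"twist":0},{"claw":0,"xyz":[0.1,-3.3,0],"twist":0},{"claw":0,"xyz":[0,0,3],"twist":0},{"claw":0,"xyz":[0,0,0],"twist":0},{"claw":0,"xyz":[0,0,0],"twist":0}]'
python3 - <<'E'
from h import *
s=snap('wrist','w13');st=sense();R=cv2.Rodrigues(st['orientation'])[0];print(st['joint_pos'],st['ee_pos'],np.degrees(np.arctan2(R[1,0],R[0,0])),R[2,2]);print(R.T@(np.array([456.8,-316.1,56.3])-st['ee_pos']))
E
```

```text
clock: 14.0
ee_pos: [472.0, -378.9, 208.6]
orientation: [-2.889, -1.234, -0.0]
force: [-0.2, -0.4, 0.7]
gripper_width: 85.6
clock: 14.4
ee_pos: [472.0, -378.9, 208.6]
orientation: [-3.122, -0.352, -0.0]
force: [0.0, 0.9, -0.6]
gripper_width: 85.3
clock: 14.9
ee_pos: [457.5, -314.1, 178.7]
orientation: [-3.12, -0.361, 0.001]
force: [0.1, -0.2, 0.4]
gripper_width: 85.4
[-6.04916717e-01  3.03035062e-01  1.83316333e+00 -2.75011335e-05
  1.00479129e+00  7.36443280e-01] [ 457.99692722 -314.83561295  179.2949762 ] 13.146583077159745 -0.9999998179429264
[ -1.50082919   0.90215402 122.99483367]
```

View pics/w13.png

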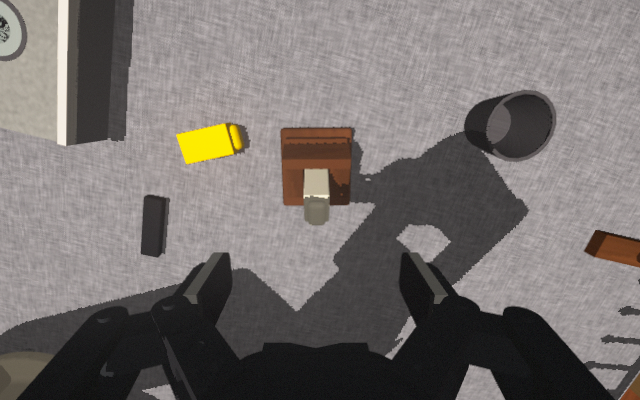

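The seal at (316,195) is centred between the jaws and square to them. I'll re-measure it from this second wrist position.

Run:
```python
from h import *
s=ld('w13');f=s['frame'][120:235,260:375,::-1]
cv2.imwrite('pics/c17.png',cv2.resize(f,None,fx=5.2,fy=5.2,interpolation=cv2.INTER_CUBIC))
```

```text
(no output)
```

View pics/c17.png

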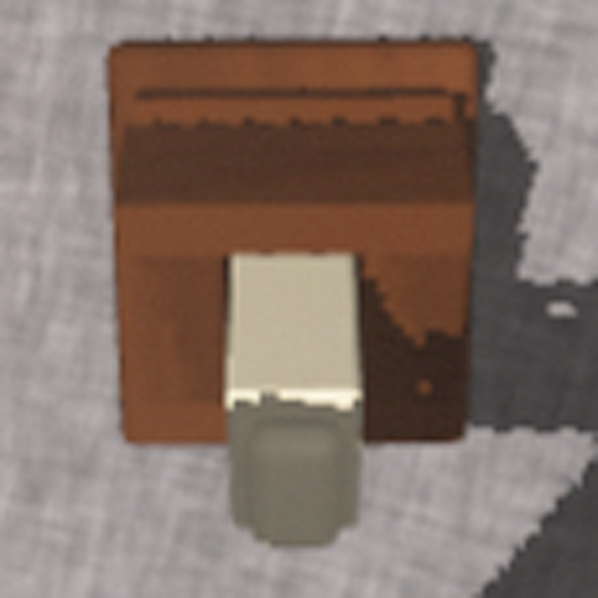

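Run:
```python
from h import *
s=ld('w13');w=ld('w12')
U=lambda u,v:(w,260+u/5.5-.4,60+v/5.5-.4)
V=lambda u,v:(s,260+u/5.2-.4,120+v/5.2-.4)
# shoulder +x corners: +y = image left
B=tri([U(245,262),V(227,398)]);C=tri([U(280,396),V(360,398)]);E1=tri([U(343,235),V(230,255)]);F=tri([U(368,360),V(355,255)])
for n,q in zip('BCEF',[B,C,E1,F]): print(n,q[0].round(1),np.round(q[1],1))
top=(B[0]+C[0])/2;bot=(E1[0]+F[0])/2;a=top-bot;print('axis',a/np.linalg.norm(a),np.linalg.norm(a),np.degrees(np.arctan2(np.hypot(a[0],a[1]),a[2])))
d=B[0]+E1[0]-C[0]-F[0];print('yaw',np.degrees(np.arctan2(d[1],d[0]))-90)
print('C53',top-16*np.array([np.cos(np.radians(13))*np.cos(np.radians(25)),np.sin(np.radians(13))*np.cos(np.radians(25)),np.sin(np.radians(25))]))
```

```text
B [ 464.1 -303.7   95.4] [0.2 0.2]
C [ 468.7 -323.9   95.2] [0.2 0.2]
E [ 479.8 -299.6   63.6] [0.3 0.3]
F [ 483.9 -320.9   59.1] [0.1 0.1]
axis [-0.41245379 -0.09550936  0.90595796] 37.50679388983996 25.04738462536099
yaw 11.894630147306927
C53 [ 452.27370624 -317.05558199   88.55676518]
```

```bash
python3 -m pendant '[{"claw":0,"xyz":[-0.1,0.05,4],"twist":0},{"claw":0,"xyz":[0,0,4],"twist":0},{"claw":0,"xyz":[0,0,2.5],"twist":0},{"claw":0,"xyz":[0,0,0],"twist":0},{"claw":0,"xyz":[0,0,0],"twist":0}]'
python3 - <<'E'
from h import *
s=snap('wrist','w14');snap('side','s14');snap('scene','sc14');st=sense();print(st['ee_pos'],st['force'])
a=cv2.resize(ld('s14')['frame'][110:210,350:470,::-1],(480,400),interpolation=cv2.INTER_CUBIC)[:300]
b=cv2.resize(ld('sc14')['frame'][185:285,130:230,::-1],(300,300),interpolation=cv2.INTER_CUBIC)
c=s['frame'][120:320,200:440,::-1]
o=np.zeros((600,780,3),np.uint8);o[:300]=np.hstack([a,b]);o[300:,:360]=cv2.resize(c,(360,300))
cv2.imwrite('pics/c18.png',o)
E
```

```text
clock: 15.45
ee_pos: [457.2, -316.3, 74.5]
orientation: [3.121, 0.358, 0.001]
force: [-0.2, -0.6, -0.4]
gripper_width: 85.2
[ 457.80388436 -316.64606648   75.45506328] [-0.47395289 -0.02881481  0.31325692]
```

View pics/c18.png

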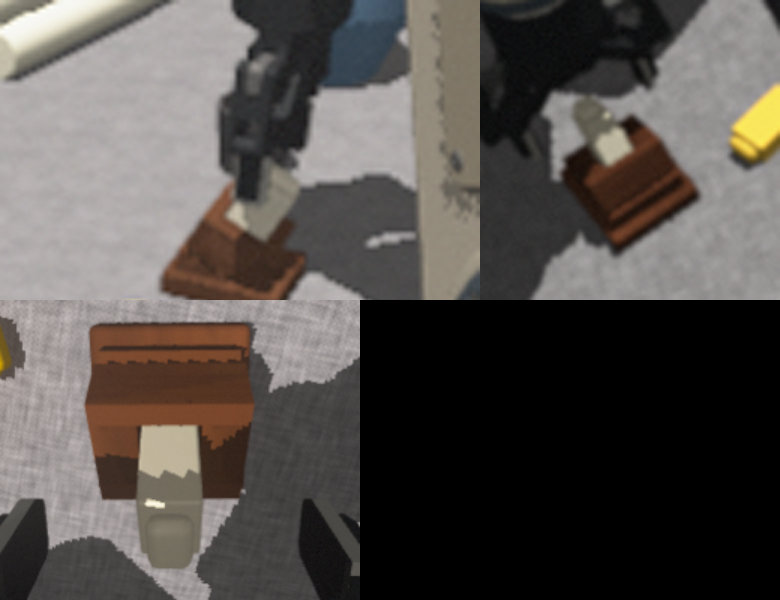

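```bash
python3 -m pendant '[{"claw":0,"xyz":[0,0,1.7],"twist":0},{"claw":0,"xyz":[0,0,0],"twist":0},{"claw":120,"xyz":[0,0,0],"twist":0},{"claw":120,"xyz":[0,0,0],"twist":0},{"claw":120,"xyz":[0,0,0],"twist":0}]'
python3 - <<'E'
from h import *
s=snap('wrist','w15');snap('side','s15');snap('scene','sc15');st=sense();print(st['ee_pos'],st['force'])
a=cv2.resize(ld('s15')['frame'][110:210,350:470,::-1],(480,400),interpolation=cv2.INTER_CUBIC)[:300]
b=cv2.resize(ld('sc15')['frame'][185:285,130:230,::-1],(300,300),interpolation=cv2.INTER_CUBIC)
c=s['frame'][120:320,200:440,::-1]
o=np.zeros((600,780,3),np.uint8);o[:300]=np.hstack([a,b]);o[300:,:360]=cv2.resize(c,(360,300))
cv2.imwrite('pics/c19.png',o)
E
```

```text
clock: 16.1
ee_pos: [457.0, -315.9, 57.3]
orientation: [3.12, 0.358, 0.001]
force: [-1.1, 0.2, -0.0]
gripper_width: 45.7
[ 456.70953934 -315.77295139   56.83527205] [ 0.25802912  0.25117642 -0.07784596]
```

View pics/c19.png

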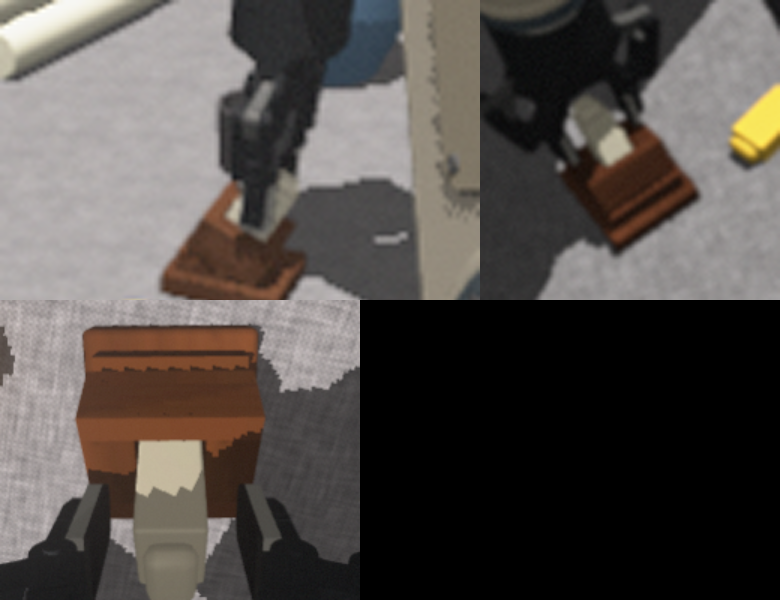

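```bash
python3 -m pendant '[{"claw":140,"xyz":[0,-0.06,0],"twist":0},{"claw":255,"xyz":[0,0,0],"twist":0},{"claw":255,"xyz":[0,0,0],"twist":0},{"claw":255,"xyz":[0,0,0],"twist":0},{"claw":255,"xyz":[0,0,0],"twist":0}]';python3 -m pendant '[{"claw":255,"xyz":[0,0,0],"twist":0},{"claw":255,"xyz":[0,0,0],"twist":0},{"claw":255,"xyz":[0,0,0],"twist":0}]'
```

```text
clock: 16.75
ee_pos: [456.3, -315.1, 56.6]
orientation: [-3.121, -0.358, 0.0]
force: [-1.3, 0.5, 5.3]
gripper_width: 21.2
clock: 17.05
ee_pos: [456.4, -315.1, 56.6]
orientation: [-3.121, -0.358, 0.0]
force: [-2.2, 0.8, 5.4]
gripper_width: 21.2
```

```bash
python3 -m pendant '[{"claw":255,"xyz":[-0.13,0,-0.27],"twist":0},{"claw":255,"xyz":[-0.13,0,-0.27],"twist":0},{"claw":255,"xyz":[-0.13,0,-0.27],"twist":0},{"claw":255,"xyz":[-0.13,0,-0.27],"twist":0},{"claw":255,"xyz":[0,0,0],"twist":0}]'
python3 - <<'E'
from h import *
s=snap('wrist','w16');snap('side','s16');snap('scene','sc16');st=sense();print(st['ee_pos'],st['force'])
a=cv2.resize(ld('s16')['frame'][110:210,350:470,::-1],(480,400),interpolation=cv2.INTER_CUBIC)[:300]
b=cv2.resize(ld('sc16')['frame'][185:285,130:230,::-1],(300,300),interpolation=cv2.INTER_CUBIC)
c=s['frame'][120:320,200:440,::-1]
o=np.zeros((600,780,3),np.uint8);o[:300]=np.hstack([a,b]);o[300:,:360]=cv2.resize(c,(360,300))
cv2.imwrite('pics/c20.png',o)
E
```

```text
clock: 17.55
ee_pos: [451.3, -316.5, 67.7]
orientation: [3.121, 0.358, 0.001]
force: [0.0, -0.4, -1.4]
gripper_width: 20.8
[ 451.35416246 -316.2688075    67.29543013] [-0.16597152 -0.36893909 -1.8314322 ]
```

View pics/c20.png

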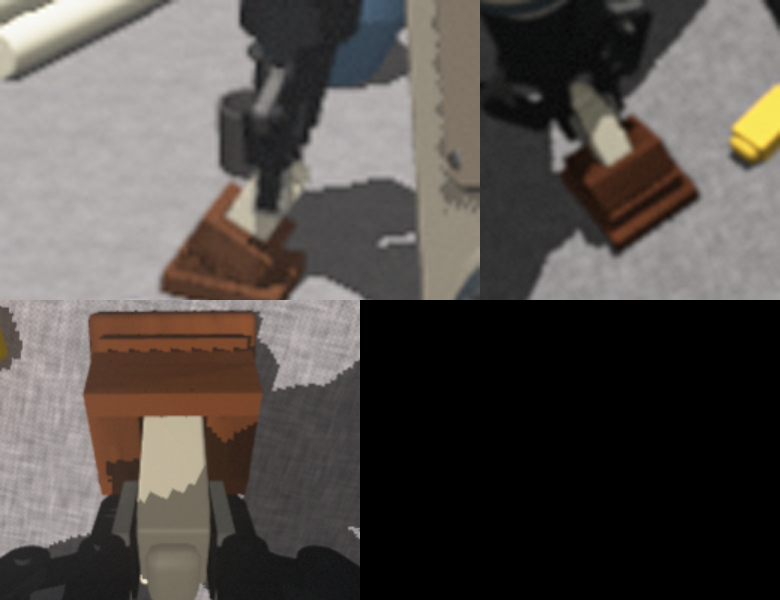

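```bash
python3 -m pendant '[{"claw":255,"xyz":[-0.07,0,-0.16],"twist":0},{"claw":255,"xyz":[0.15,0,0],"twist":0},{"claw":255,"xyz":[0.26,0,-0.26],"twist":0},{"claw":255,"xyz":[0.15,0,-0.12],"twist":0},{"claw":255,"xyz":[0,0,0],"twist":0}]'
python3 - <<'E'
from h import *
s=snap('wrist','w17');snap('side','s17');snap('scene','sc17');st=sense();print(st['ee_pos'],st['force'])
a=cv2.resize(ld('s17')['frame'][110:210,350:470,::-1],(480,400),interpolation=cv2.INTER_CUBIC)[:300]
b=cv2.resize(ld('sc17')['frame'][185:285,130:230,::-1],(300,300),interpolation=cv2.INTER_CUBIC)
c=s['frame'][120:320,200:440,::-1]
o=np.zeros((600,780,3),np.uint8);o[:300]=np.hstack([a,b]);o[300:,:360]=cv2.resize(c,(360,300))
cv2.imwrite('pics/c21.png',o)
E
```

```text
clock: 18.2
ee_pos: [453.3, -314.5, 71.4]
orientation: [-3.119, -0.36, 0.009]
force: [-8.2, -4.8, -7.0]
gripper_width: 21.4
[ 453.29803547 -314.49740193   71.3702424 ] [-7.86938435 -3.84039389 -6.81076401]
```

View pics/c21.png

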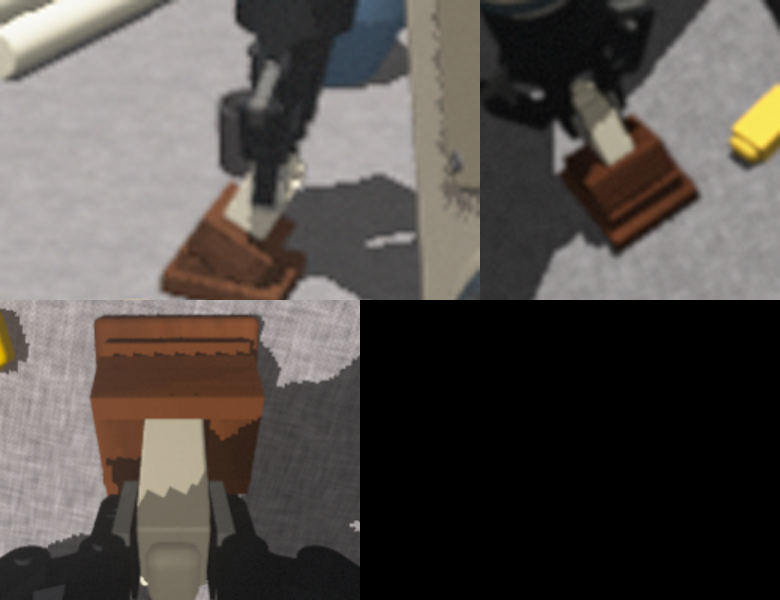

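```bash
python3 -m pendant '[{"claw":255,"xyz":[0.2,0,-0.15],"twist":0},{"claw":255,"xyz":[0.2,0,-0.15],"twist":0},{"claw":255,"xyz":[0.2,0,-0.13],"twist":0},{"claw":255,"xyz":[0,0,0],"twist":0}]'
python3 - <<'E'
from h import *
s=snap('wrist','w18');snap('side','s18');st=sense();print(st['ee_pos'],st['force'])
a=cv2.resize(ld('s18')['frame'][110:210,350:470,::-1],(480,400),interpolation=cv2.INTER_CUBIC)[:300]
c=s['frame'][120:320,200:440,::-1]
o=np.hstack([a,cv2.resize(c,(320,300))])
cv2.imwrite('pics/c22.png',o)
E
```

```text
clock: 18.75
ee_pos: [458.7, -313.1, 75.3]
orientation: [-3.118, -0.36, 0.01]
force: [-9.1, -5.4, -8.8]
gripper_width: 21.3
[ 458.63400331 -313.08469435   75.35313134] [-9.16169018 -5.52115043 -9.4642816 ]
```

View pics/c22.png

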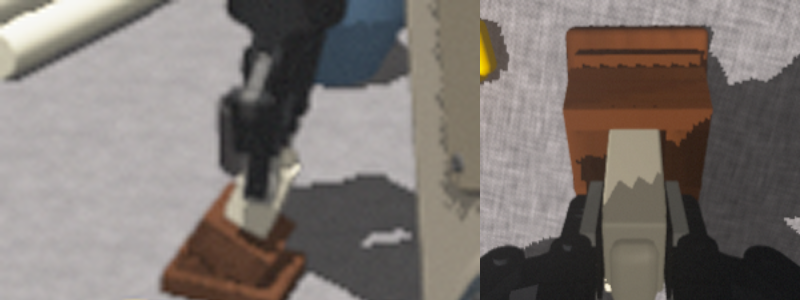

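```bash
python3 -m pendant '[{"claw":255,"xyz":[0.25,0,-0.15],"twist":0},{"claw":255,"xyz":[0.25,0,-0.13],"twist":0},{"claw":255,"xyz":[0.25,0,-0.12],"twist":0},{"claw":255,"xyz":[0.2,0,-0.1],"twist":0},{"claw":255,"xyz":[0,0,0],"twist":0}]'
python3 - <<'E'
from h import *
s=snap('wrist','w19');snap('side','s19');snap('scene','sc19');st=sense();print(st['ee_pos'],st['force'])
a=cv2.resize(ld('s19')['frame'][110:210,350:470,::-1],(480,400),interpolation=cv2.INTER_CUBIC)[:300]
b=cv2.resize(ld('sc19')['frame'][185:285,130:230,::-1],(300,300),interpolation=cv2.INTER_CUBIC)
c=s['frame'][120:320,200:440,::-1]
o=np.zeros((600,780,3),np.uint8);o[:300]=np.hstack([a,b]);o[300:,:360]=cv2.resize(c,(360,300))
cv2.imwrite('pics/c23.png',o)
E
```

```text
clock: 19.35
ee_pos: [467.4, -310.8, 80.0]
orientation: [-3.118, -0.36, 0.012]
force: [-10.0, -4.9, -9.0]
gripper_width: 20.9
[ 467.37040276 -310.81805371   80.06469285] [ -9.67677933  -4.85009803 -10.25570622]
```

View pics/c23.png

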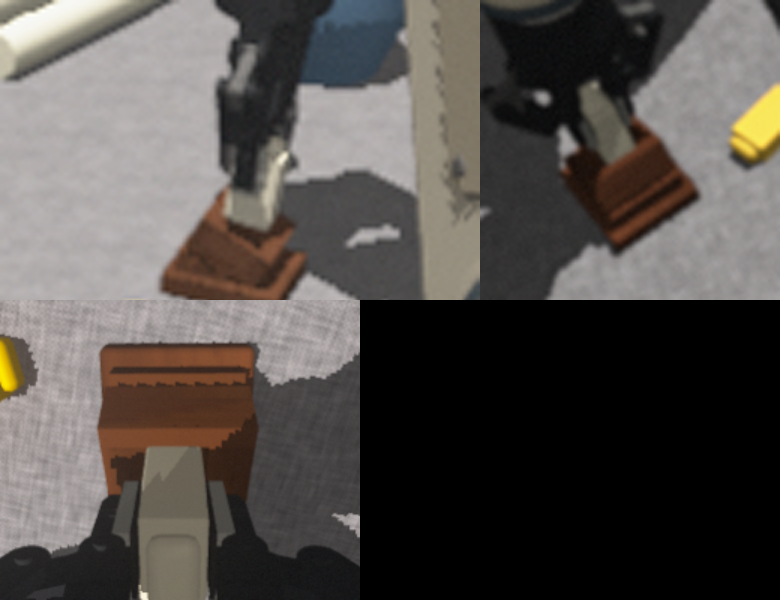

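```bash
python3 -m pendant '[{"claw":255,"xyz":[0,0,-0.5],"twist":0},{"claw":255,"xyz":[0,0,-3],"twist":0},{"claw":255,"xyz":[0,0,-5],"twist":0},{"claw":255,"xyz":[0,0,-2.5],"twist":0},{"claw":255,"xyz":[0,0,0],"twist":0}]'
python3 - <<'E'
from h import *
s=snap('wrist','w20');snap('side','s20');snap('scene','sc20');st=sense();print(st['ee_pos'],st['force'])
a=cv2.resize(ld('s20')['frame'][60:180,350:470,::-1],(400,400),interpolation=cv2.INTER_CUBIC)[:300]
b=cv2.resize(ld('sc20')['frame'][145:265,110:230,::-1],(400,400),interpolation=cv2.INTER_CUBIC)[:300]
c=s['frame'][120:320,200:440,::-1]
o=np.zeros((600,800,3),np.uint8);o[:300]=np.hstack([a,b]);o[300:,:360]=cv2.resize(c,(360,300))
cv2.imwrite('pics/c24.png',o)
E
```

```text
clock: 20.0
ee_pos: [473.5, -313.0, 196.2]
orientation: [3.116, 0.358, 0.009]
force: [0.1, 0.3, -2.4]
gripper_width: 21.3
[ 470.6971121 -311.153816   191.0585106] [-0.20927953 -0.59841487 -1.80042648]
```

View pics/c24.png

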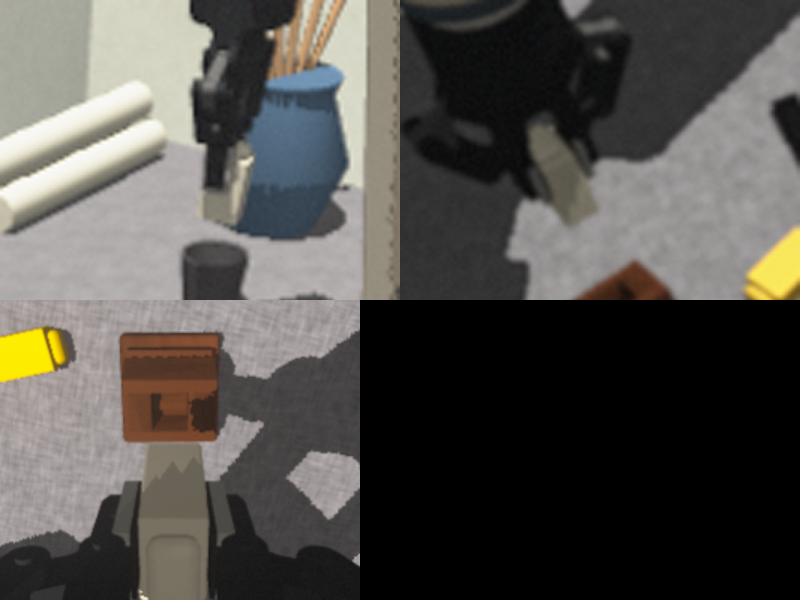

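Run:
```python
from h import *
sc=ld('sc10');w=ld('w12')
print('yellow',onz(sc,226,228,10),onz(w,320,20,10),'eraser',onz(sc,231,185,5),'squat',onz(w,525,95,0))
s=ld('w20');st=sense()
R=cv2.Rodrigues(st['orientation'])[0];print(st['ee_pos'],np.degrees(np.arctan2(R[1,0],R[0,0])))
# seal foot/shoulder +x edges in w20 crop scale 1.5 off(200,120): shoulder y=517-300, foot y=445-300
for n,u,v in [('foot',173,145),('shoulder',173,217)]: print(n,ray(s,200+u/1.5,120+v/1.5))
print(R[:, 0])
```

```text
yellow [ 479.39985243 -195.46830624   10.        ] [ 480.90662048 -217.67084714   10.        ] eraser [ 362.33836125 -135.88185548    5.        ] squat [ 7.14646066e+02 -2.96465077e+02  5.68434189e-14]
[ 470.6971121 -311.153816   191.0585106] 13.104417583602144
foot (array([ 547.20116884, -295.50349934,  339.35244807]), array([-0.33803098, -0.08601772, -0.93719582]))
shoulder (array([ 547.20116884, -295.50349934,  339.35244807]), array([-0.48086894, -0.11866369, -0.8687255 ]))
[ 9.73958121e-01  2.26726316e-01 -8.69741789e-04]
```

```bash
python3 -m pendant '[{"claw":255,"xyz":[3.5,-2,0],"twist":0},{"claw":255,"xyz":[3.5,-2,0],"twist":0},{"claw":255,"xyz":[3.5,-2,0],"twist":0},{"claw":255,"xyz":[3.5,-2,0],"twist":0},{"claw":255,"xyz":[0,0,0],"twist":7.5}]';python3 -m pendant '[{"claw":255,"xyz":[0,0,3],"twist":7.4},{"claw":255,"xyz":[0,0,5],"twist":0},{"claw":255,"xyz":[0,0,3],"twist":0},{"claw":255,"xyz":[0,0,0],"twist":0},{"claw":255,"xyz":[0,0,0],"twist":0}]'
python3 - <<'E'
from h import *
s=snap('wrist','w21');snap('side','s21');snap('scene','sc21');st=sense();print(st['ee_pos'],st['force'])
R=cv2.Rodrigues(st['orientation'])[0];print(st['ee_pos'],np.degrees(np.arctan2(R[1,0],R[0,0])))
E
```

```text
clock: 20.65
ee_pos: [591.7, -198.4, 189.7]
orientation: [-3.136, -0.157, 0.002]
force: [-0.1, -0.6, -1.7]
gripper_width: 21.0
clock: 21.15
ee_pos: [588.7, -201.7, 80.9]
orientation: [-3.14, 0.049, 0.004]
force: [0.2, 0.1, -0.1]
gripper_width: 21.0
[ 590.66347199 -202.44423361   83.72914786] [ 0.34850321  0.38185975 -0.82995892]
[ 590.66347199 -202.44423361   83.72914786] -1.8052851419140479
```

View pics/sc21.png

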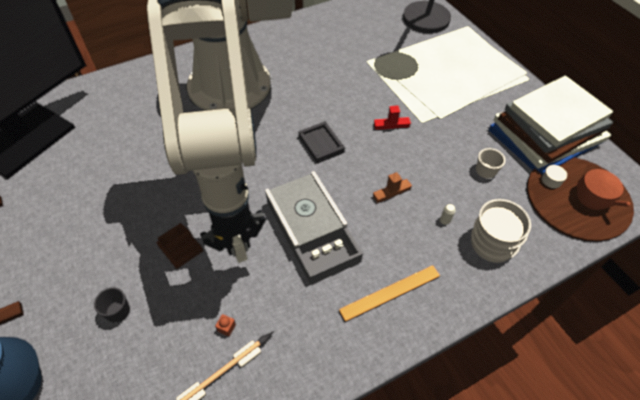

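View pics/w21.png

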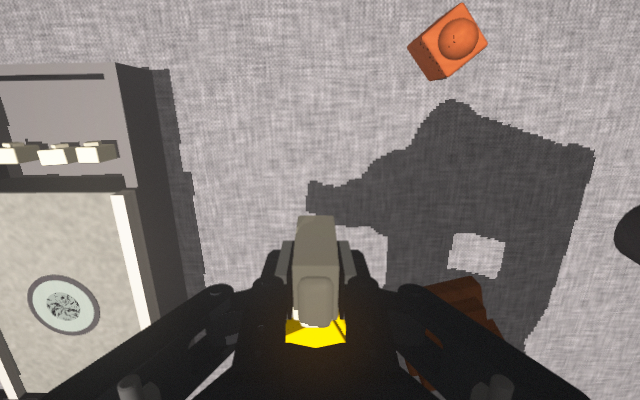

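```bash
python3 -m pendant '[{"claw":255,"xyz":[0,0,2.5],"twist":0},{"claw":255,"xyz":[0,0,2],"twist":0},{"claw":255,"xyz":[0,0,0.5],"twist":0},{"claw":255,"xyz":[0,0,0],"twist":0},{"claw":255,"xyz":[0,0,0],"twist":0}]'
```

```text
clock: 21.8
ee_pos: [590.4, -202.3, 33.5]
orientation: [3.141, -0.049, 0.003]
force: [0.7, 0.0, -1.8]
gripper_width: 21.2
```

```bash
python3 -m pendant '[{"claw":255,"xyz":[0,0,0.3],"twist":0},{"claw":255,"xyz":[0,0,0.2],"twist":0},{"claw":255,"xyz":[0,0,0],"twist":0}]';python3 -m pendant '[{"claw":255,"xyz":[0,0,0.1],"twist":0},{"claw":255,"xyz":[0,0,0],"twist":0}]'; python3 -m pendant '[{"claw":255,"xyz":[0,0,0.1],"twist":0},{"claw":255,"xyz":[0,0,0],"twist":0}]'
```

```text
clock: 22.1
ee_pos: [589.4, -202.0, 27.1]
orientation: [3.141, -0.049, 0.0]
force: [0.3, 0.6, -1.6]
gripper_width: 21.1
clock: 22.3
ee_pos: [589.6, -202.1, 26.4]
orientation: [3.141, -0.049, 0.0]
force: [-1.0, 1.1, 3.1]
gripper_width: 21.2
clock: 22.5
ee_pos: [589.8, -202.1, 26.2]
orientation: [3.141, -0.049, 0.001]
force: [-2.8, 0.7, 12.0]
gripper_width: 21.1
```

```bash
python3 -m pendant '[{"claw":160,"xyz":[0,0,0],"twist":0},{"claw":120,"xyz":[0,0,0],"twist":0},{"claw":120,"xyz":[0,0,0],"twist":0},{"claw":120,"xyz":[0,0,0],"twist":0},{"claw":120,"xyz":[0,0,0],"twist":0}]'
python3 - <<'E'
from h import *
s=snap('wrist','w22');snap('side','s22');snap('scene','sc22');st=sense();print(st['ee_pos'],st['force'])
a=cv2.resize(ld('s22')['frame'][100:220,320:440,::-1],(400,400),interpolation=cv2.INTER_CUBIC)[:300]
b=cv2.resize(ld('sc22')['frame'][185:305,180:300,::-1],(400,400),interpolation=cv2.INTER_CUBIC)[:300]
c=s['frame'][120:320,200:440,::-1]
o=np.zeros((600,800,3),np.uint8);o[:300]=np.hstack([a,b]);o[300:,:360]=cv2.resize(c,(360,300))
cv2.imwrite('pics/c25.png',o)
E
```

```text
clock: 23.0
ee_pos: [589.4, -202.0, 24.8]
orientation: [-3.141, 0.049, 0.0]
force: [1.5, 0.2, 0.0]
gripper_width: 45.0
[ 589.40210452 -201.98706188   24.89314202] [-1.35125814  0.51269202  0.11863124]
```

View pics/c25.png

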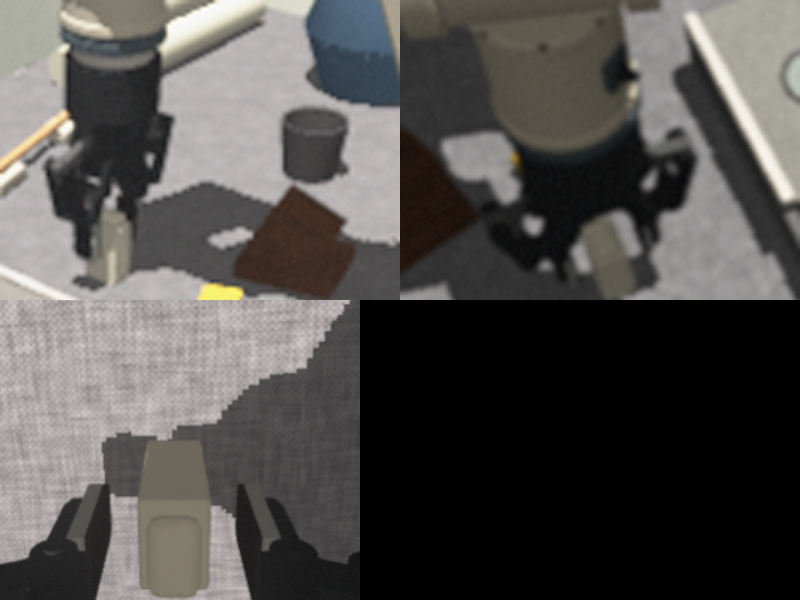

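```bash
python3 - <<'E'
from h import *
s=ld('w22');st=sense();R=cv2.Rodrigues(st['orientation'])[0]
f=s['frame'][200:325,270:360,::-1];cv2.imwrite('pics/c26.png',cv2.resize(f,None,fx=4.8,fy=4.8,interpolation=cv2.INTER_CUBIC))
for n,u,v,z in [('foot',172,142,0),('shoulder',173,200,53),('back shoulder',173,294,53)]:
    print(n,R.T@(onz(s,200+u/1.5,120+v/1.5,z)-st['ee_pos']))
E
python3 -m pendant '[{"claw":120,"xyz":[0,0,0.5],"twist":0},{"claw":160,"xyz":[0,0,0],"twist":0},{"claw":255,"xyz":[0,0,0],"twist":0},{"claw":255,"xyz":[0,0,0],"twist":0},{"claw":255,"xyz":[0,0,0],"twist":0}]'
python3 -m pendant '[{"claw":255,"xyz":[0,0,0],"twist":0},{"claw":255,"xyz":[0,0,0],"twist":0},{"claw":255,"xyz":[0,0,0],"twist":0}]'
```

```text
foot [14.59596156  0.38436445 24.89131118]
shoulder [ 16.12096255   0.67984155 -28.10888849]
back shoulder [-16.95413953   0.66860173 -28.10476597]
clock: 23.65
ee_pos: [589.3, -201.9, 19.8]
orientation: [-3.141, 0.049, 0.0]
force: [-0.4, -0.2, -2.3]
gripper_width: 21.0
clock: 23.95
ee_pos: [589.4, -202.0, 19.9]
orientation: [-3.141, 0.049, 0.0]
force: [0.6, 0.1, -1.8]
gripper_width: 21.2
```

View pics/c26.png

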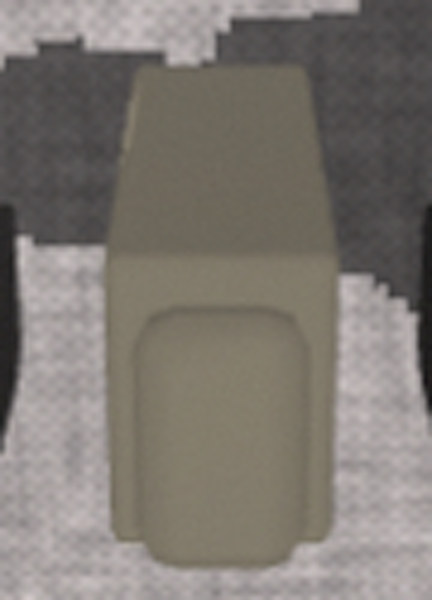

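```bash
python3 -m pendant '[{"claw":255,"xyz":[0,0,-2],"twist":0},{"claw":255,"xyz":[0,0,-4],"twist":0},{"claw":255,"xyz":[0,0,-5],"twist":0},{"claw":255,"xyz":[0,0,-4],"twist":0},{"claw":255,"xyz":[0,0,0],"twist":0}]';python3 -m pendant '[{"claw":255,"xyz":[-1.2,-4,0],"twist":0},{"claw":255,"xyz":[-1.2,-4,0],"twist":0},{"claw":255,"xyz":[-1.2,-4,0],"twist":0},{"claw":255,"xyz":[-1.2,-4,0],"twist":0},{"claw":255,"xyz":[-1,-2.2,0],"twist":0}]';python3 -m pendant '[{"claw":255,"xyz":[0,0,0],"twist":0},{"claw":255,"xyz":[0,0,0],"twist":0},{"claw":255,"xyz":[0,0,0],"twist":0}]'
python3 - <<'E'
from h import *
s=snap('wrist','w23');snap('side','s23');snap('scene','sc23');st=sense();R=cv2.Rodrigues(st['orientation'])[0];print(st['ee_pos'],np.degrees(np.arctan2(R[1,0],R[0,0])),R[2],R.T@(np.array([537,-18.5,169.9])-st['ee_pos']))
a=cv2.resize(ld('s23')['frame'][90:240,250:400,::-1],(400,400),interpolation=cv2.INTER_CUBIC)
b=cv2.resize(ld('sc23')['frame'][130:280,230:380,::-1],(400,400),interpolation=cv2.INTER_CUBIC)
cv2.imwrite('pics/c27.png',np.hstack([a,b]))
E
```

```text
clock: 24.45
ee_pos: [593.0, -203.2, 176.4]
orientation: [3.138, -0.049, 0.015]
force: [0.5, 0.2, -1.0]
gripper_width: 21.2
clock: 24.95
ee_pos: [535.8, -15.8, 169.1]
orientation: [-3.141, 0.048, 0.002]
force: [0.9, -0.5, -0.9]
gripper_width: 21.1
clock: 25.25
ee_pos: [537.4, -18.9, 169.7]
orientation: [3.141, -0.05, -0.0]
force: [-0.1, -0.1, -0.4]
gripper_width: 21.1
[537.43439047 -19.11158185 169.80766042] -1.8706467250776277 [-5.95037952e-05  8.54559529e-05 -9.99999995e-01] [-0.45412842 -0.59706816 -0.09236358]
```

View pics/c27.png

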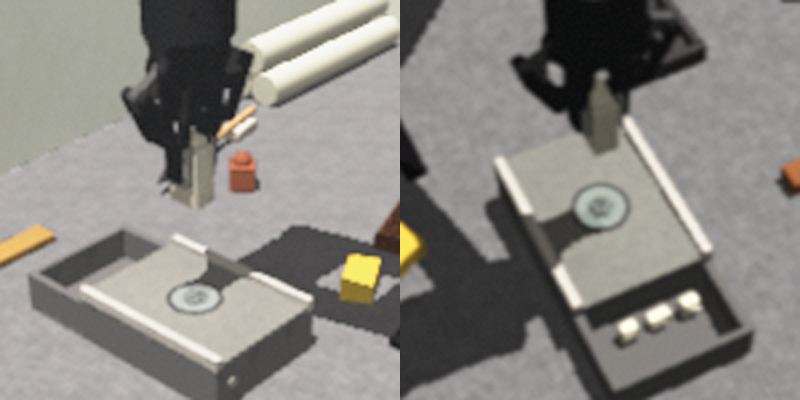

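View pics/w23.png

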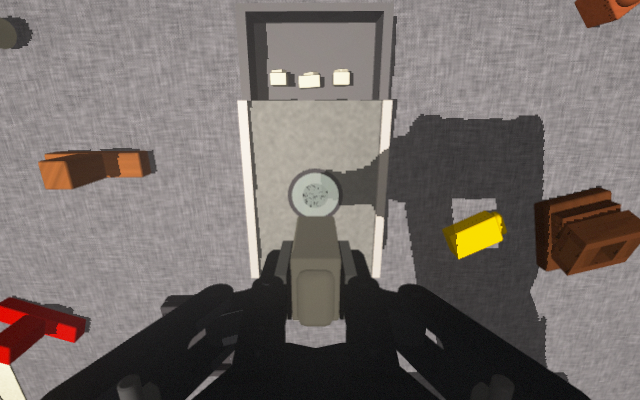

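Run:
```python
from h import *
w=ld('w23');si=ld('side0') if 0 else ld('s23');sc=ld('sc23')
L=[(w,315,194.5),(si,250+195/2.667,90+297/2.667),(sc,230+600/2.667,130+207/2.667)]
for o in L: print('lens',onz(*o,50).round(1))
print(tri(L))
# foot +x/+... corner: side lowest corner (193,208), scene (603,153)?
print('rails',[onz(w,u,v,56).round(1).tolist() for u,v in [(244,101),(388,101),(254,277),(377,277)]])
a=cv2.resize(si['frame'][130:175,300:340,::-1],None,fx=9,fy=9,interpolation=cv2.INTER_CUBIC)
b=cv2.resize(sc['frame'][150:195,285:325,::-1],None,fx=9,fy=9,interpolation=cv2.INTER_CUBIC)
cv2.imwrite('pics/c28.png',np.hstack([a,b]))
X=np.array([537,-19,0]);c,s_=np.cos(np.radians(-1.87)),np.sin(np.radians(-1.87))
for z in (150,):
  for dx in(-16,16):
    for dy in(-11,11):
      p=X+[dx*c-dy*s_,dx*s_+dy*c,z];print(dx,dy,'side',(pix(si,p)-[300,130])*9+4,'scene',(pix(sc,p)-[285,150])*9+4+[360,0])
```

```text
lens [537.2 -19.7  50. ]
lens [535.9 -18.6  50. ]
lens [702.6 295.2  50. ]
(array([605.1250273 ,  74.9654067 , 127.14700586]), [np.float64(104.81312575174535), np.float64(125.28138637522589), np.float64(212.0574460355174)])
rails [[622.5, 37.1, 56.0], [618.6, -83.5, 56.0], [454.2, 44.7, 56.0], [450.0, -79.6, 56.0]]
-16 -11 side [279.17440289 320.15957877] scene [454.04048667 253.4402746 ]
-16 11 side [219.60900018 351.6556555 ] scene [536.40855808 222.41577819]
16 -11 side [187.77057711 280.93111736] scene [510.15711321 348.74111032]
16 11 side [128.13224295 311.23627485] scene [593.52038136 316.69544939]
```

View pics/c28.png

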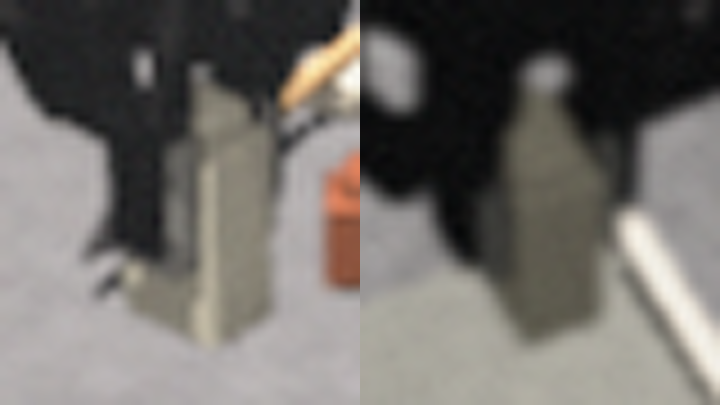

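View pics/s23.png

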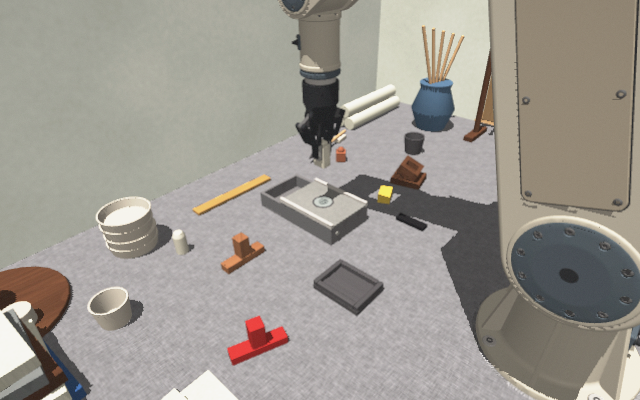

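```bash
python3 -c "
from h import *
st=sense();print(st['clock'],st['ee_pos'],st['gripper_width'],abs(st['qvel']).max(),st['force'])"
```

```text
25.4 [537.43439047 -19.11158185 169.80766042] 21.14062928337701 0.0027318208984782348 [ 0.98070333 -0.0663909  -1.46987407]
```

The side view shows the scraper block upright at (242,252), both finished seals standing at (180,242) and (341,154), the glass clear, and the seal held upright over it at (322,155). I'm handing the job in.

```bash
python3 -c "
from station import *
print(finish_job())"
```

```text
the job is handed in; nothing more can be done
None
```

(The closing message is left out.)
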